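# Ready the contact grill: thermostat to 4, lid held at the loading mark

## Task

Get the contact grill ready for loading: turn the thermostat sleeve to 4 and let go of it, then lift the lid by its handle until the rib on the lid's hinge hub lines up with the rib on the index ring beside it. The lid does not stay up by itself, so finish while still holding it steady there, so that I can lay the sandwiches in with both hands; never let it fall, and leave the index ring as it is set and the things around the grill where they stand.

Things in the scene. Friction and masses are not known exactly. Their poses are not given: they have to be found in the camera images.
- grill: table-top contact grill, fixed to the counter, black base with an aluminium lid; its front (lid handle) is at its own -x side and its hinge at its +x side. Origin: centre of the underside of the base, on the counter. Its z is up. Base: x -115 to +150, y -150 to +150, 63 high with its ribbed plate; control console on the -y side: x -115 to +85, y -150 to -284, top at z 53.5. Two hinge barrels 64 in diameter stand at x 145, y +/-146 to 178, top at z 127. All in mm.
- hinge (a point): point on the lid's hinge axis, in the middle of the lid's width, 95 mm above the counter; the axis runs along the grill's y. Axes as the grill's.
- lid (a joint): angle of the lid in rad: 0 shut (level), grows as the front edge rises, at most 1.6. No spring, no friction to speak of: let go, it falls shut. The lid (about 0.85 kg with its handle) is a slab 280 wide, 44 thick (top at z 117 when shut) reaching from 30 to 240 mm in front of the hinge axis.
- handle (a point): middle of the lid's handle: a straight round black bar, 18 mm in diameter, 150 mm long, parallel to the grill's y, carried by a 16 mm arm at each end. It is 295 mm in front of the hinge axis and, with the lid shut, level with it, 95 mm above the counter; 46 mm are free between the bar and the lid's front edge, and below it the base's front sill is no higher than 54 mm. The bar turns with the lid about the hinge and may turn between the fingers. Axes as the lid's.
- index (a joint): setting of the index ring: the lid angle (rad) at which the black rib on the lid's left (+y) hinge hub lines up with the rib on the ring. The ring is clipped round the fixed left hinge barrel; it was set beforehand (anywhere from 0.5 to 0.85) and is only looked at.
- mark (a point): outer end of the index ring's rib, 40 mm from the hinge axis at y = +150 mm of the grill, near the top of the barrel. With the index at 0 it would be 35 degrees in front of the top of the barrel; the rib on the lid's hub, at y 122 to 142 mm, stands 35 degrees in front of the top when the lid is shut.
- sleeve (a joint): angle of the thermostat sleeve in rad: 0 at scale mark 0, grows clockwise seen from above, 0.6283 (36 degrees) for each number, so mark 4 is at 2.513; stops at 0 and at 6 (3.770). It clicks into a detent at every number (about 0.04 N m to turn). Each number has a tick on the console with that many raised dots. The pointer shows to the hinge side (the grill's +x) at 3, 36 degrees right of that at 4.
- sleeve_top (a point): centre of the top face of the thermostat sleeve, on its vertical axis, 89.5 mm above the counter (at x -45, y -215 mm in the grill's frame). The sleeve is a ribbed grey upright cylinder, 42 mm in diameter over its ribs and 34 mm tall, free all round above the console; a black pointer rib runs from the centre of its light top to the rim. The lid's side is 75 mm from its axis.
- mug: white mug, 80 mm in diameter, 90 high, bystander; origin under its centre
- plate: white plate, 190 mm in diameter, bystander; origin under its centre
- bowl: blue bowl, 110 mm in diameter, 50 high, bystander; origin under its centre
- spatula: spatula with a wooden handle and a black blade, 270 mm long, lying flat in front of the grill, bystander
- salt: steel salt shaker, 42 mm in diameter, 80 high, bystander; origin under its centre
- canister: grey tea canister, 76 mm in diameter, 110 high, bystander; origin under its centre

How it is judged:
By the outcome, as a careful person would: the job done as asked, in the order asked, and still so for the second after the job is handed in, while the arm keeps its last pose, push and grip.
It also fails if it takes over 69 s, if anything falls off the work surface, if the arm or the gripper's body presses on something with over 40 N, if the wrist force passes 120 N, or if a joint passes its speed limit or range.

## Robot

A 6-joint arm with a two-finger parallel gripper is mounted at the origin on the work surface. World frame = base frame: x ahead of the robot, y to its left, z up, the work surface at z = 0. Lengths are in m, angles in degrees, forces in N, time in s.
With the tool pointing down it reaches from about 0.35 to 0.875 m from the base axis. Payload 4.2 kg.
Tool frame: the origin (TCP) lies midway between the tips of the shut fingers; the grasp point (between the pads) lies 19 mm behind it (r.pinch_z is the distance from the TCP to the grasp point, in m); z points along the fingers, y is the direction in which the jaws open and shut (so a half turn about z gives the same grasp; the last joint's range is limited). The gripper opens to 87 mm and grips with 3 to 60 N. Pads are 19 mm wide; open, the fingers measure 117 mm over their backs; the gripper's body (75 mm by 190 mm) begins 51 mm behind the grasp point.
Start: joints at [80.707, 22.042, 0.453, 0, -68.411, -14.817], TCP at [0.255, 0.57, 0.223] pointing down, gripper open.
Joint ranges: [-179.83, 179.83], [-69.29, 118.12], [-61.27, 80.66], [-181.25, 117.63], [-171.15, -9.14], [-177.46, 177.46]. Speed limits (degrees/s): [159.86, 159.86, 180, 180, 180, 180].

## Interface

Orientations are given as a 3x3 rotation matrix whose columns are the frame's x, y, z axes.
In Python, from station import r, optics, workorder gives the robot as it stands.
- The arm moves only by the tool carry_out, never from a script. Its argument "commands" is a list of rows, each a list of 3 entries, a list of its own where there are three numbers: the shift along the tool's x, y, z in m, then the turn, a rotation vector about the tool's x, y, z in degrees, then the finger opening in m, from 0 to 0.087. In form: [[[tx, ty, tz], [ax, ay, az], grip], ...]. A call has 1 to 12 rows; each row shifts and turns the pose as measured when the row begins, along the tool's axes as they then stand; what a row does not reach is not made up. A row lasts 1/12 s, in which the tool goes at most 41.7 mm and 7.16 degrees, less where a joint would pass 70% of its speed; a pose out of reach is approached as far as the arm can. A call with a gripper value outside its range is refused whole. The fingers move at their own pace and stop on an object; the grip force is fixed at half the most. Time passes only in rows, so rows that do not move let the fingers close. It gives the time, the measured TCP pose, the force and the opening at its end, in the units of the state.
- r.sense(): the state, without advancing time (a new reading comes with each control period).
- optics.capture(name): name is "scene" or "side" or "wrist"; returns a dict with "img" (480x640x3 uint8, red, green, blue), "mtx" (3x3 intrinsics, pixels), "extrinsics" (4x4, takes a point from camera to world coordinates). Camera axes: x right, y down, z forward; pixel columns grow to the right and rows downward; lengths in m; the calibration is good to about 2 mm. A picture is of the moment at which its call begins. There is no depth.
- workorder.finish_job(): hands the job in, once; it reports no verdict.
The state is a dict: "time_s": time; "joints": joint angles; "joint_velocities": joint speeds; "effort": joint torques, N m; "tcp_pos": TCP position; "ee_rot": TCP orientation; "wrist_force": force on the tool from outside, world axes, zero at the start; "moment": the same for the moment, N m; "gripper_width": opening from 0.0 (shut) to 1.0 (fully open).
Only numpy, scipy, OpenCV 4.12 (cv2) and the standard library are available. Lean on these libraries where they do the work, as an engineer would, in place of code of your own. Each camera call takes 0.05 s, during which the arm holds its last target.

## Working session

There is one attempt and no reset: what is moved stays moved. The work goes in short steps, Python scripts to look and compute and a tool call to move; the robot and the scene stay as the last step left them, time stands still between calls to the robot, and variables do not carry over. Pictures are saved under pics/ and viewed, and the job is handed in when it is done.

Besides the shell and the picture viewer there is one more tool, called after "Call:" as name(argument=value, ...) on one line, values as JSON. carry_out: Moves the arm, as the interface text tells. Its arguments: {"type":"object","properties":{"commands":{"type":"array","items":{"type":"array"}}},"required":["commands"]}

```bash
mkdir -p pics; ls
cat > h.py <<'E'
import numpy as np,cv2
from station import r,optics,workorder
def cap(n,f=None):
    c=optics.capture(n)
    if f: cv2.imwrite('pics/'+f,c['img'][:,:,::-1])
    return c
def ray(c,u,v):
    E=np.array(c['extrinsics']);d=E[:3,:3]@np.linalg.inv(c['mtx'])@np.array([u,v,1.]);return E[:3,3],d/np.linalg.norm(d)
def onz(c,u,v,z):
    o,d=ray(c,u,v);return o+d*(z-o[2])/d[2]
def proj(c,p):
    E=np.linalg.inv(c['extrinsics']);q=c['mtx']@(E[:3,:3]@np.array(p)+E[:3,3]);return q[:2]/q[2]
def tri(L):
    A=np.zeros((3,3));b=np.zeros(3)
    for o,d in L:
        P=np.eye(3)-np.outer(d,d);A+=P;b+=P@o
    x=np.linalg.solve(A,b);return x,[np.linalg.norm((np.eye(3)-np.outer(d,d))@(x-o)) for o,d in L]
E
python3 - <<'E'
from h import *
np.set_printoptions(precision=4,suppress=True)
for n in ['scene','side','wrist']:
    c=cap(n,n+'0.png');print(n,c['extrinsics'],c['mtx'][0,0])
print(r.sense(),r.pinch_z)
E
```

```text
pics
scene [[ 0.8794  0.3173 -0.3549  0.9433]
 [ 0.476  -0.5785  0.6624 -0.7084]
 [ 0.0048 -0.7514 -0.6598  0.8398]
 [ 0.      0.      0.      1.    ]] 504.1918266373174
side [[ 0.8465 -0.2846  0.4499  0.0823]
 [-0.5323 -0.439   0.7238 -0.7967]
 [-0.0084 -0.8522 -0.5231  0.6661]
 [ 0.      0.      0.      1.    ]] 481.5542940256871
wrist [[-0.4086 -0.8789 -0.2462  0.3214]
 [-0.9127  0.394   0.1081  0.5404]
 [ 0.002   0.2689 -0.9632  0.384 ]
 [ 0.      0.      0.      1.    ]] 427.97793226529205
{'time_s': 0.15, 'joints': array([ 80.7053,  22.0801,   0.3991,  -0.0196, -68.4126, -14.817 ]), 'joint_velocities': array([-0.1448, -0.1199,  0.134 ,  0.0856, -0.0025,  0.0373]), 'effort': array([ -0.0003, -39.1052,  18.7586,   4.2223,   0.0124,  -0.0001]), 'tcp_pos': array([0.2551, 0.5701, 0.2217]), 'ee_rot': array([[ 0.9127, -0.4086, -0.0006],
       [-0.4086, -0.9127, -0.0016],
       [ 0.0001,  0.0017, -1.    ]]), 'wrist_force': array([ 0.5198, -0.3751, -0.4587]), 'moment': array([-0.0039, -0.0464, -0.0059]), 'gripper_width': 0.9989974374882497} 0.0187
```

View pics/scene0.png

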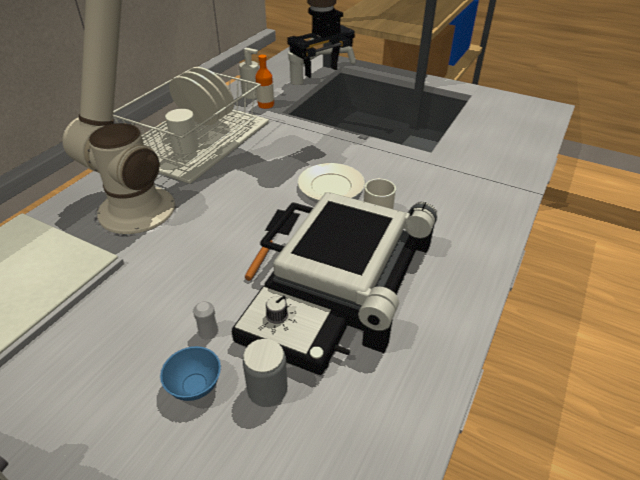

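View pics/side0.png

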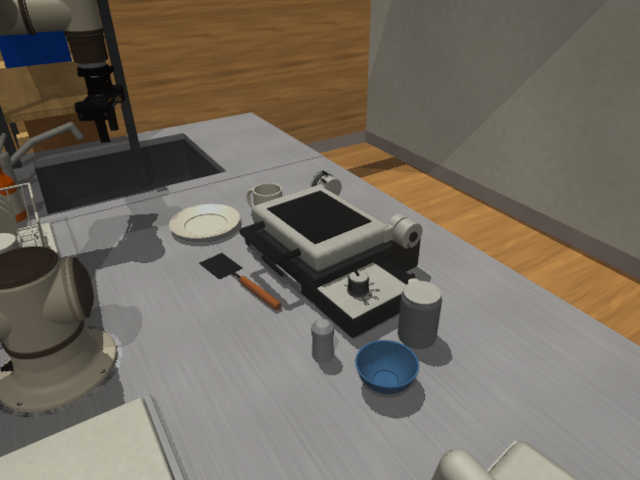

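View pics/wrist0.png

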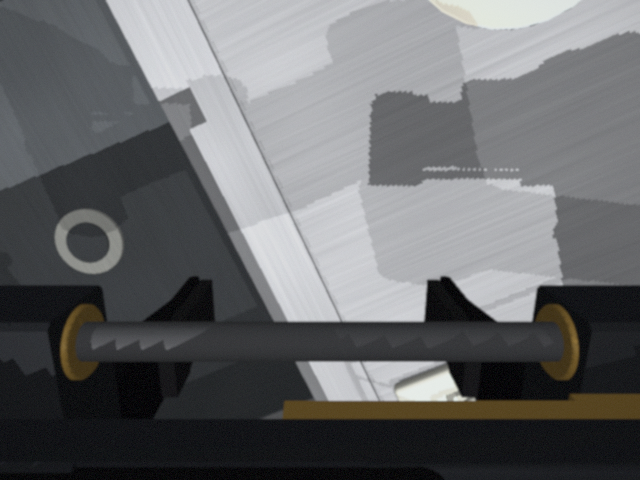

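The scene and side views show the grill, with the sleeve at about (277,312) in scene and (358,285) in side. The handle is at about (275,225) in scene. I'll enlarge both.

Run:
```python
import cv2
a=cv2.imread('pics/scene0.png')[170:370,220:450];cv2.imwrite('pics/s1.png',cv2.resize(a,None,fx=3,fy=3,interpolation=cv2.INTER_CUBIC)[:600,:690])
a=cv2.imread('pics/side0.png')[160:340,190:430];cv2.imwrite('pics/d1.png',cv2.resize(a,None,fx=3.3,fy=3.3,interpolation=cv2.INTER_CUBIC))
```

```text
(no output)
```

View pics/s1.png

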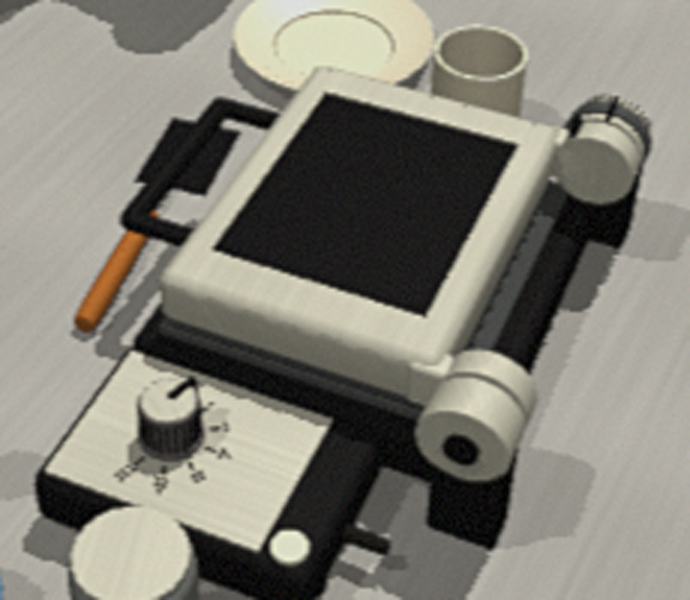

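View pics/d1.png

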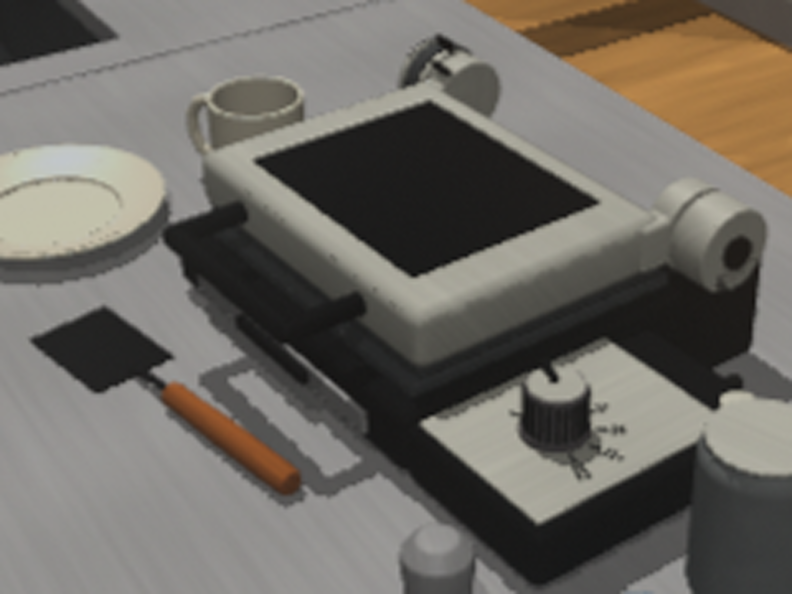

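```bash
cat > m.py <<'E'
from h import *
np.set_printoptions(precision=4,suppress=True)
c1=cap('scene');c2=cap('side')
S=lambda p:(p[0]/3+220-.33,p[1]/3+170-.33)
D=lambda p:(p[0]/3.3+190-.35,p[1]/3.3+160-.35)
P={'fl':((330,96),(255,160)),'hl':((516,147),(432,100)),'hr':((426,315),(598,203)),'fr':((217,247),(415,275)),
'barL':((217,104),(170,235)),'barR':((130,218),(290,328)),'sleeve':((170,394),(557,385)),
'cons_fl':((135,354),(421,420)),'cons_fr':((43,470),(538,522)),'cons_hl':((333,417),(609,341))}
X={}
for k,(a,b) in P.items():
    x,e=tri([ray(c1,*S(a)),ray(c2,*D(b))]);X[k]=x;print(k,x,np.array(e)*1e3)
for a,b in [('fl','hl'),('fr','hr'),('cons_fl','cons_hl')]:
    d=X[b]-X[a];print('xdir',np.degrees(np.arctan2(d[1],d[0])),np.linalg.norm(d))
for a,b in [('fr','fl'),('hr','hl'),('barR','barL'),('cons_fr','cons_fl')]:
    d=X[b]-X[a];print('ydir-90',np.degrees(np.arctan2(d[1],d[0]))-90,np.linalg.norm(d))
E
python3 m.py
```

```text
fl [0.5092 0.1491 0.1143] [0.651 0.651]
hl [0.6653 0.1545 0.1191] [0.5412 0.5412]
hr [ 0.6802 -0.0393  0.1163] [0.5675 0.5675]
fr [ 0.524  -0.0507  0.1175] [1.0817 1.0817]
barL [0.4242 0.1154 0.0961] [0.5658 0.5658]
barR [ 0.4401 -0.036   0.0981] [0.4498 0.4498]
sleeve [ 0.5545 -0.1646  0.0897] [2.8527 2.8527]
cons_fl [ 0.4908 -0.1123  0.0517] [0.8453 0.8453]
cons_fr [ 0.4965 -0.2312  0.0536] [0.1427 0.1427]
cons_hl [ 0.6436 -0.1024  0.0528] [3.0516 3.0516]
xdir 1.9549566105953118 0.15625925181261882
xdir 4.195102569606972 0.15659324301716446
xdir 3.718966908400326 0.1530786246817806
ydir-90 4.228616062853774 0.20043986001769404
ydir-90 4.384414761290984 0.19433049052178428
ydir-90 5.985621741236045 0.15220349015104662
ydir-90 2.7225703218628325 0.11901810185910275
```

The estimates from both views agree: yaw about 4°, handle middle about (0.432, 0.040, 0.096), sleeve top about (0.554, -0.166, 0.090). First I'll put the wrist camera over the index ring to read it closely.

Call:
carry_out(commands=[[[0.036,0.0093,-0.002],[0,0,0],0.087],[[0.036,0.0093,-0.002],[0,0,0],0.087],[[0.036,0.0093,-0.002],[0,0,0],0.087],[[0.036,0.0093,-0.002],[0,0,0],0.087],[[0.036,0.0093,-0.002],[0,0,0],0.087],[[0.036,0.0093,-0.002],[0,0,0],0.087],[[0.036,0.0093,-0.002],[0,0,0],0.087],[[0.036,0.0093,-0.002],[0,0,0],0.087],[[0.036,0.0093,-0.002],[0,0,0],0.087],[[0.036,0.0093,-0.002],[0,0,0],0.087],[[0.036,0.0093,-0.002],[0,0,0],0.087],[[0.036,0.0093,-0.002],[0,0,0],0.087]])

```text
time_s: 1.25
tcp_pos: [0.6135, 0.2866, 0.2446]
ee_rot: [[0.919, -0.394, -0.003], [-0.394, -0.919, -0.002], [-0.002, 0.003, -1.0]]
wrist_force: [0.5, 0.4, -0.6]
gripper_width: 1.001
```

Call:
carry_out(commands=[[[0.036,0.0093,-0.002],[0,0,0],0.087],[[0.036,0.0093,-0.002],[0,0,0],0.087],[[0.036,0.0093,-0.002],[0,0,0],0.087],[[0,0,0],[0,0,0],0.06],[[0,0,0],[0,0,0],0.06]])

```text
time_s: 1.67
tcp_pos: [0.7106, 0.2073, 0.2476]
ee_rot: [[0.915, -0.403, -0.005], [-0.403, -0.915, -0.004], [-0.003, 0.006, -1.0]]
wrist_force: [-1.1, 0.4, -0.4]
gripper_width: 0.919
```

Run:
```python
from h import *
c=cap('wrist','w1.png');s=r.sense();print(s['tcp_pos'],s['ee_rot'],s['joints'],s['gripper_width'])
```

```text
[0.71028927 0.20708555 0.24723765] [[ 0.91524928 -0.40285243 -0.00535476]
 [-0.40287789 -0.91523966 -0.00507661]
 [-0.00285577  0.00680367 -0.99997278]] [ 28.7729876   33.29893906  22.45421674   0.10908233 -79.56423205
  37.4491116 ] 0.8830117169368246
```

View pics/w1.png

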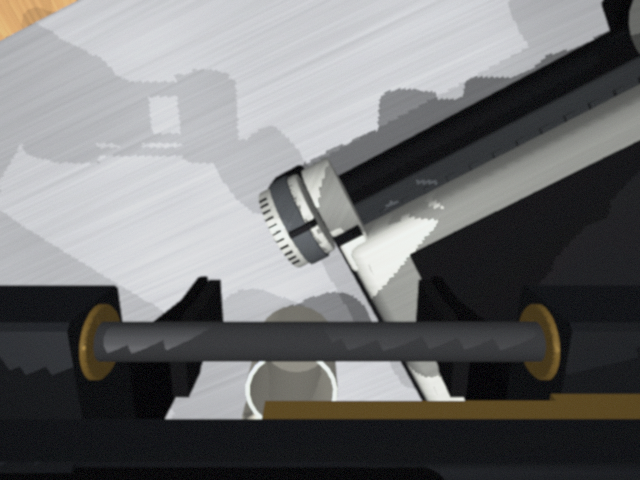

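The wrist view shows the barrel at about (315,215). The ring rib is at about (302,229) and the lid-hub rib at about (347,237). Zooming in.

Run:
```python
import cv2
a=cv2.imread('pics/w1.png')[150:280,240:400];cv2.imwrite('pics/w1z.png',cv2.resize(a,None,fx=4.5,fy=4.5,interpolation=cv2.INTER_CUBIC))
```

```text
(no output)
```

View pics/w1z.png

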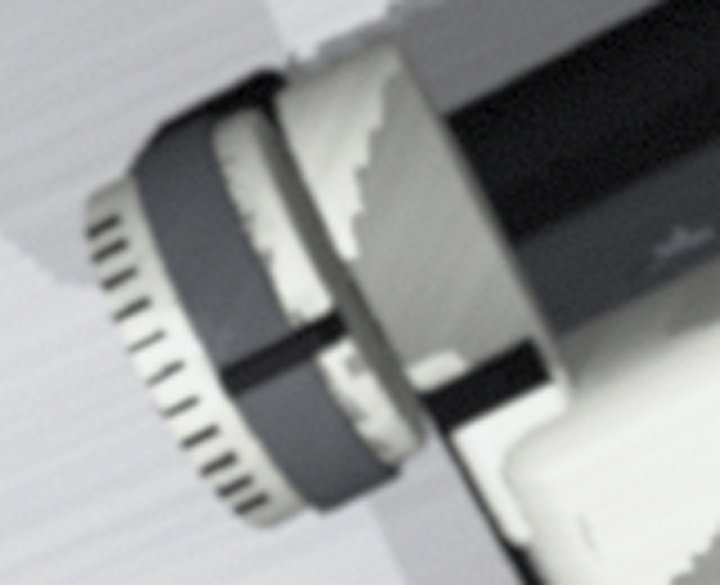

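```bash
cat > idx.py <<'E'
from h import *
np.set_printoptions(precision=4,suppress=True)
from scipy.optimize import least_squares
def solve(c,mark,h1,h2,Rh=.04,yaw=np.radians(4.2),hz=.095):
    a,b=np.array([np.cos(yaw),np.sin(yaw)]),np.array([-np.sin(yaw),np.cos(yaw)])
    def pt(H,y,phi,R): 
        q=H+b*y-a*R*np.sin(phi);return np.array([q[0],q[1],hz+R*np.cos(phi)])
    f=lambda p:np.r_[proj(c,pt(p[:2],.150,np.radians(35)-p[2],.04))-mark,proj(c,pt(p[:2],.142,np.radians(35),Rh))-h1,proj(c,pt(p[:2],.122,np.radians(35),Rh))-h2]
    s=least_squares(f,[.726,.061,.7]);return s.x,s.fun
if __name__=='__main__':
    c=cap('wrist')
    Z=lambda u,v:np.array([u/4.5+240-.39,v/4.5+150-.39])
    m,h1,h2=Z(341,325),Z(436,408),Z(543,358)
    for Rh in(.038,.04,.042):
        for yaw in(3.5,4.2,5): print(Rh,yaw,*solve(c,m,h1,h2,Rh,np.radians(yaw)))
    # yaw from rib directions at constant heights
    for p,q,z in[(Z(228,378),m,.134),(h1,h2,.1278)]:
        d=onz(c,*q,z)-onz(c,*p,z);print('yaw',np.degrees(np.arctan2(d[1],d[0]))+90,np.linalg.norm(d))
    # barrel edges / base back bar long lines
E
python3 idx.py
```

```text
0.038 3.5 [0.7257 0.0589 0.5763] [-2.6792  1.4506  0.2304  0.1721  2.5493 -1.5888]
0.038 4.2 [0.7273 0.0592 0.5806] [-2.8778  1.6034  0.4119  0.2479  2.5745 -1.8172]
0.038 5 [0.7291 0.0595 0.5855] [-3.1028  1.7852  0.6207  0.3298  2.5999 -2.0806]
0.04 3.5 [0.7273 0.0589 0.535 ] [-2.5894  1.4195  0.0996  0.2297  2.5695 -1.6057]
0.04 4.2 [0.7289 0.0592 0.5394] [-2.7841  1.5708  0.279   0.3076  2.5916 -1.8337]
0.04 5 [0.7307 0.0596 0.5444] [-3.0047  1.7508  0.4854  0.3919  2.6136 -2.0968]
0.042 3.5 [0.7289 0.059  0.4932] [-2.4918  1.3836 -0.0357  0.2901  2.5869 -1.6207]
0.042 4.2 [0.7305 0.0593 0.4977] [-2.6826  1.5331  0.1416  0.3702  2.6059 -1.8482]
0.042 5 [0.7323 0.0597 0.5027] [-2.8986  1.711   0.3455  0.4571  2.6243 -2.1107]
yaw 1.9284958132818133 0.018629157836606416
yaw 2.243429806125633 0.017941864701817724
```

Run:
```python
from h import *
c=cap('wrist');g=cv2.cvtColor(c['img'],cv2.COLOR_RGB2GRAY)
l=cv2.createLineSegmentDetector().detect(g)[0][:,0]
for a in l:
    L=np.hypot(a[2]-a[0],a[3]-a[1])
    if L>60 and a[1]<290 and a[3]<290:
        d=onz(c,a[2],a[3],.1)-onz(c,a[0],a[1],.1);print(a.round(1),round(L),'yaw',(np.degrees(np.arctan2(d[1],d[0])))%90)
```

```text
[  0.6 285.1 131.9 285. ] 131 yaw 66.21683669421277
[300.8 173.7 331.1 232.9] 67 yaw 2.920216659772734
[433.9 239.7 512.1 201.1] 87 yaw 4.349092776679868
[512.2 201.2 638.9 138.5] 141 yaw 4.402367800842995
[363.9 225.2 331.3 162.8] 70 yaw 4.411570992376397
[501.3  85.9 562.   52.1] 69 yaw 5.6083161564743165
[338.8 173.2 501.3  86.9] 184 yaw 4.393541951008814
[638.   82.9 365.3 222.5] 306 yaw 4.423092768280938
[638.4  54.9 355.6 201.8] 319 yaw 4.3915044625242246
[ 60.9 249.  112.3 279.9] 60 yaw 31.02635024956399
[638.5  97.6 441.9 196.9] 220 yaw 4.298256501179949
```

Yaw is 4.40° from the long edges. The index reading depends on the assumed rib radius, so I'll take closer views from two more places.

Call:
carry_out(commands=[[[-0.01,-0.005,0.02],[0,0,0],0.06],[[-0.01,-0.005,0.02],[0,0,0],0.06],[[-0.01,-0.005,0.02],[0,0,0],0.06],[[0,0,0],[0,0,0],0.06],[[0,0,0],[0,0,0],0.06]])

```text
time_s: 2.23
tcp_pos: [0.6831, 0.2409, 0.1908]
ee_rot: [[0.92, -0.392, 0.001], [-0.392, -0.92, -0.002], [0.002, 0.002, -1.0]]
wrist_force: [0.2, 0.1, 1.8]
gripper_width: 0.695
```

Run:
```python
from h import *
c=cap('wrist','w2.png');s=r.sense();print(s['tcp_pos'],s['time_s'])
import pickle;pickle.dump({k:c[k] for k in c},open('w2.pkl','wb'))
```

```text
[0.68283024 0.2410787  0.19046274] 2.2833
```

View pics/w2.png

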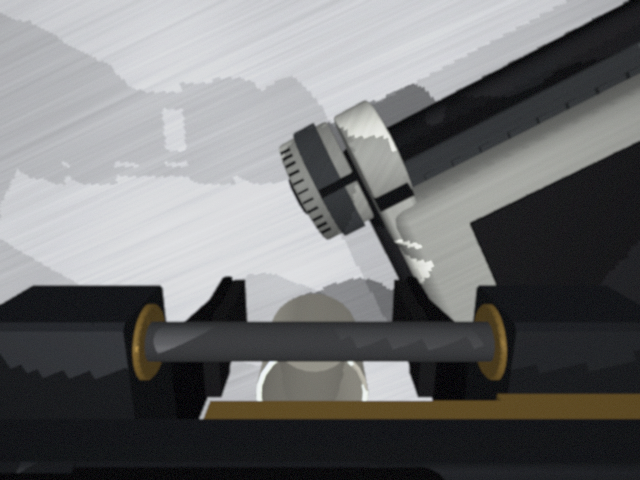

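The mark is now at about (352,180) and the hub rib at about (396,195). One more view, shifted 35 mm along tool x.

Call:
carry_out(commands=[[[0.018,0,0],[0,0,0],0.06],[[0.018,0,0],[0,0,0],0.06],[[0,0,0],[0,0,0],0.06],[[0,0,0],[0,0,0],0.06]])

```text
time_s: 2.62
tcp_pos: [0.7182, 0.2288, 0.1978]
ee_rot: [[0.921, -0.388, 0.009], [-0.389, -0.921, 0.001], [0.007, -0.005, -1.0]]
wrist_force: [-1.2, 1.2, -0.1]
gripper_width: 0.686
```

Run:
```python
from h import *
c=cap('wrist','w3.png');s=r.sense();print(s['tcp_pos'],s['time_s'])
import pickle;pickle.dump({k:c[k] for k in c},open('w3.pkl','wb'))
a=cv2.imread('pics/w2.png')[90:250,270:430];b=c['img'][130:290,270:430,::-1]
cv2.imwrite('pics/w23.png',np.hstack([cv2.resize(x,(400,400),interpolation=cv2.INTER_CUBIC) for x in(a,b)]))
```

```text
[0.71828657 0.22861973 0.19801813] 2.6667
```

View pics/w23.png

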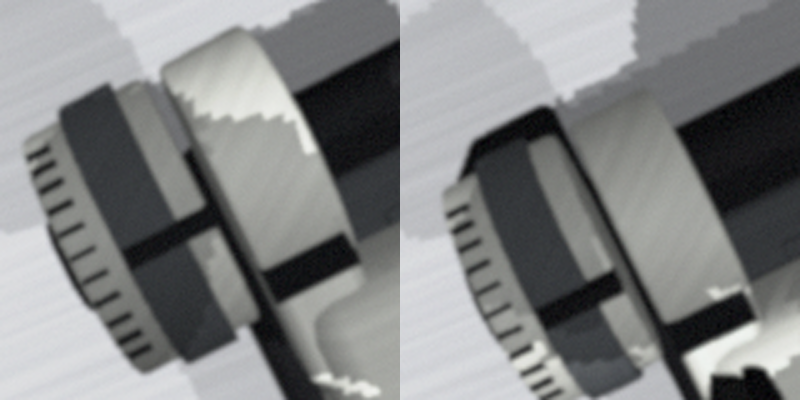

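```bash
cat > t.py <<'E'
from h import *
import pickle
np.set_printoptions(precision=4,suppress=True)
c2=pickle.load(open('w2.pkl','rb'));c3=pickle.load(open('w3.pkl','rb'))
Z2=lambda u,v:(u/2.5+270-.3,v/2.5+90-.3)
Z3=lambda u,v:(u/2.5+270-.3,v/2.5+130-.3)
Z1=lambda u,v:(u/4.5+240-.39,v/4.5+150-.39)
yw=np.radians(4.4);R=np.array([[np.cos(yw),np.sin(yw),0],[-np.sin(yw),np.cos(yw),0],[0,0,1]])
for n,p2,p3 in[('mark',(213,216),(217,283)),('ringL',(130,255),(143,318)),('h1',(271,289),(272,337)),('h2',(352,250),(351,305))]:
    x,e=tri([ray(c2,*Z2(*p2)),ray(c3,*Z3(*p3))]);print(n,x,'grill axes',R@x,np.array(e)*1e3)
E
python3 t.py
python3 - <<'E'
import sys;sys.path.insert(0,'.')
import os;os.chdir('.')
from idx import *;import pickle
for f,Z,m,h1,h2 in[('w2.pkl',(270,90),(213,216),(271,289),(352,250)),('w3.pkl',(270,130),(217,283),(272,337),(351,305))]:
    c=pickle.load(open(f,'rb'));z=lambda p:np.array(p)/2.5+np.array(Z)-.3
    for Rh in(.038,.04):print(f,Rh,*solve(c,z(m),z(h1),z(h2),Rh,np.radians(4.4)))
E
```

```text
mark [0.7156 0.2073 0.1354] grill axes [0.7294 0.1518 0.1354] [0.3597 0.3597]
ringL [0.7149 0.2256 0.1363] grill axes [0.7301 0.1701 0.1363] [0.0048 0.0048]
h1 [0.6922 0.2008 0.1164] grill axes [0.7056 0.1471 0.1164] [0.2541 0.2541]
h2 [0.6943 0.1812 0.1209] grill axes [0.7062 0.1274 0.1209] [0.1199 0.1199]
w2.pkl 0.038 [0.727  0.0601 0.6058] [-4.8198  2.4177  1.8247 -0.5099  3.2416 -1.8832]
w2.pkl 0.04 [0.7285 0.0604 0.5669] [-4.9849  2.5011  1.7679 -0.4779  3.4317 -1.9749]
w3.pkl 0.038 [0.728  0.0602 0.584 ] [-3.3437  1.7307  1.724   0.2953  1.7755 -2.0024]
w3.pkl 0.04 [0.7298 0.0604 0.539 ] [-3.3656  1.7558  1.6105  0.3439  1.8846 -2.0602]
```

Run:
```python
import cv2
a=cv2.imread('pics/w1.png')[155:275,250:350];cv2.imwrite('pics/z1.png',cv2.resize(a,None,fx=5,fy=5,interpolation=cv2.INTER_CUBIC))
a=cv2.imread('pics/w2.png')[110:250,275:355];b=cv2.imread('pics/w3.png')[160:300,275:355]
import numpy as np
cv2.imwrite('pics/z23.png',cv2.resize(np.hstack([a,b]),None,fx=4.2,fy=4.2,interpolation=cv2.INTER_CUBIC))
```

```text
(no output)
```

View pics/z1.png

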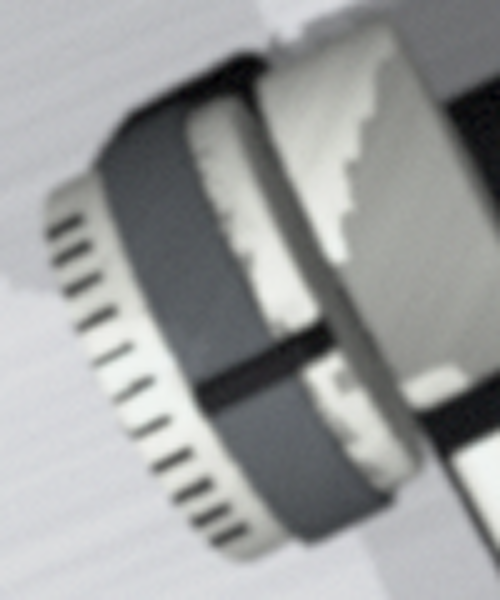

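View pics/z23.png

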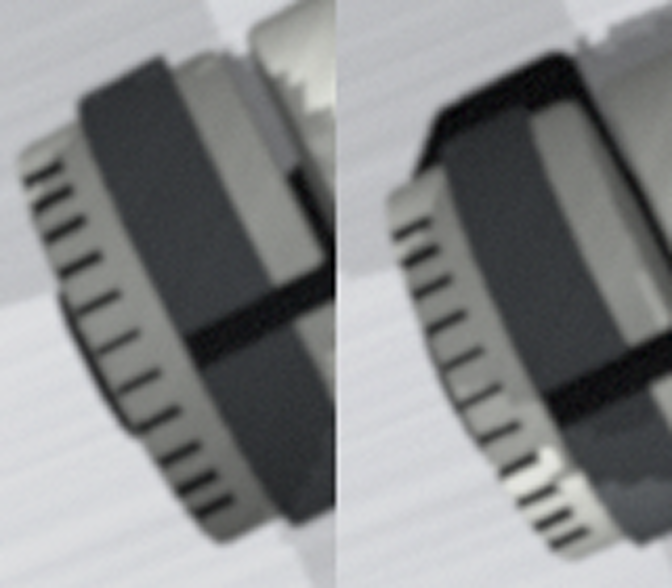

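```bash
cat > hx.py <<'E'
from h import *
import pickle
np.set_printoptions(precision=4,suppress=True)
yw=np.radians(4.4);R=np.array([[np.cos(yw),np.sin(yw),0],[-np.sin(yw),np.cos(yw),0],[0,0,1]])
c2=pickle.load(open('w2.pkl','rb'));c3=pickle.load(open('w3.pkl','rb'))
def hx(c,z,o,b,f,r=.032):
    A=[]
    for p in(b,f):
        O,d=ray(c,*(np.array(p)/z+o-.5+.5/z));O=R@O;d=R@d;A.append(np.arctan2(d[0],-d[2]))
    m=np.mean(A);x=O[0]+np.tan(m)*(O[2]-.095);rad=np.hypot(x-O[0],O[2]-.095)*np.sin(abs(A[0]-A[1])/2)
    return x,rad
print('w2',hx(c2,4.2,np.array([275,110]),(48,143),(250,535)))
print('w3',hx(c3,4.2,np.array([275,160]),(415-336,183),(600-336,551)))
E
python3 hx.py
```

```text
w2 (np.float64(0.7273192343403958), np.float64(0.03157336713606304))
w3 (np.float64(0.7273329548585786), np.float64(0.031573538861188334))
```

```bash
cat >> hx.py <<'E'
def ang(c,z,o,p,rad,X=.7273):
    O,d=ray(c,*(np.array(p)/z+o-.5+.5/z));O=R@O;d=R@d
    a=O[[0,2]]-[X,.095];b=d[[0,2]];k=np.roots([b@b,2*a@b,a@a-rad**2])
    if np.iscomplex(k).any(): return None
    t=min(k.real);q=a+t*b;return round(np.degrees(np.arctan2(-q[0],q[1])),2),round((O+t*d)[1],4)
for n,c,o,m,l,h in[('w2',c2,(270,90),(213,216),(130,255),(310,270)),('w3',c3,(270,130),(217,283),(143,318),(311,321))]:
    o=np.array(o);print(n,'mark',[ang(c,2.5,o,m,x)for x in(.039,.04,.041)],'ringL',ang(c,2.5,o,l,.04),'hub',[(x,ang(c,2.5,o,h,x)) for x in(.032,.034,.036,.038,.04)])
print(R@[.554,-.1655,0],R@[.432,.04,0])
E
python3 hx.py
```

```text
w2 (np.float64(0.7273192343403958), np.float64(0.03157336713606304))
w3 (np.float64(0.7273329548585786), np.float64(0.031573538861188334))
w2 mark [(np.float64(-2.58), np.float64(0.1515)), (np.float64(-2.74), np.float64(0.1515)), (np.float64(-2.89), np.float64(0.1515))] ringL (np.float64(-3.72), np.float64(0.1702)) hub [(0.032, (np.float64(41.87), np.float64(0.1374))), (0.034, (np.float64(37.2), np.float64(0.1377))), (0.036, (np.float64(33.41), np.float64(0.1379))), (0.038, (np.float64(30.24), np.float64(0.1381))), (0.04, (np.float64(27.53), np.float64(0.1383)))]
w3 mark [(np.float64(-2.78), np.float64(0.1522)), (np.float64(-3.13), np.float64(0.1521)), (np.float64(-3.46), np.float64(0.1521))] ringL (np.float64(-3.45), np.float64(0.1703)) hub [(0.032, (np.float64(41.55), np.float64(0.1373))), (0.034, (np.float64(35.73), np.float64(0.1373))), (0.036, (np.float64(31.23), np.float64(0.1374))), (0.038, (np.float64(27.54), np.float64(0.1374))), (0.04, (np.float64(24.44), np.float64(0.1374)))]
[ 0.5397 -0.2075  0.    ] [0.4338 0.0067 0.    ]
```

The index comes out at 38.1° (0.665 rad). The hinge x and the barrel radius (31.6 mm against 32 in the text) agree across views. Next is the pointer angle of the sleeve; I'll move above it and look.

Run:
```python
from h import *
c1=cap('scene');c2=cap('side')
yw=4.4
a=onz(c1,192/3+219.7,380/3+169.7,.0905)-onz(c1,170/3+219.7,394/3+169.7,.0905);print(np.degrees(np.arctan2(a[1],a[0]))-yw)
a=onz(c2,545/3.3+189.7,362/3.3+159.7,.0905)-onz(c2,557/3.3+189.7,385/3.3+159.7,.0905);print(np.degrees(np.arctan2(a[1],a[0]))-yw)
s=r.sense();T=np.array([.525,-.12,.2]);print(s['tcp_pos'],s['ee_rot'].T@(np.array([.5518,-.1672,.20])-s['tcp_pos']))
```

```text
65.98995166796554
67.37079081102435
[0.71733551 0.22885716 0.19731221] [ 0.00117958  0.42924421 -0.00430394]
```

Both views give the pointer at 66–67°, which matches mark 1 (72°), so the turn is 108° clockwise. Moving above the sleeve.

Call:
carry_out(commands=[[[0,0.036,0],[0,0,0],0.065],[[0,0.036,0],[0,0,0],0.065],[[0,0.036,0],[0,0,0],0.065],[[0,0.036,0],[0,0,0],0.065],[[0,0.036,0],[0,0,0],0.065],[[0,0.036,0],[0,0,0],0.065],[[0,0.036,0],[0,0,0],0.065],[[0,0.036,0],[0,0,0],0.065],[[0,0.036,0],[0,0,0],0.065],[[0,0.02,0],[0,0,0],0.065],[[0,0,0],[0,0,0],0.065],[[0,0,0],[0,0,0],0.065]])

```text
time_s: 3.77
tcp_pos: [0.5732, -0.0965, 0.1988]
ee_rot: [[0.925, -0.379, 0.012], [-0.379, -0.926, 0.002], [0.01, -0.007, -1.0]]
wrist_force: [-0.6, 0.5, -0.9]
gripper_width: 0.746
```

```bash
cat > st.py <<'E'
from h import *
np.set_printoptions(precision=4,suppress=True)
import sys
def st(T=None):
    s=r.sense();R=s['ee_rot'];print(s['time_s'],s['tcp_pos'],'yaw',np.degrees(np.arctan2(R[1,0],R[0,0])),'z',R[:,2],'f',s['wrist_force'],'w',s['gripper_width']*.087,'J6',s['joints'][5])
    if T is not None: print('tool shift',R.T@(np.array(T)-s['tcp_pos']))
E
python3 - <<'E'
from st import *
c=cap('wrist','w4.png');st([.5518,-.1672,.1])
E
```

```text
3.8167 [ 0.5733 -0.0961  0.1989] yaw -22.21199565676251 z [ 0.0121  0.0024 -0.9999] f [0.8251 0.0515 0.3453] w 0.06496546834212767 J6 61.41424197197594
tool shift [0.0059 0.0746 0.0984]
```

View pics/w4.png

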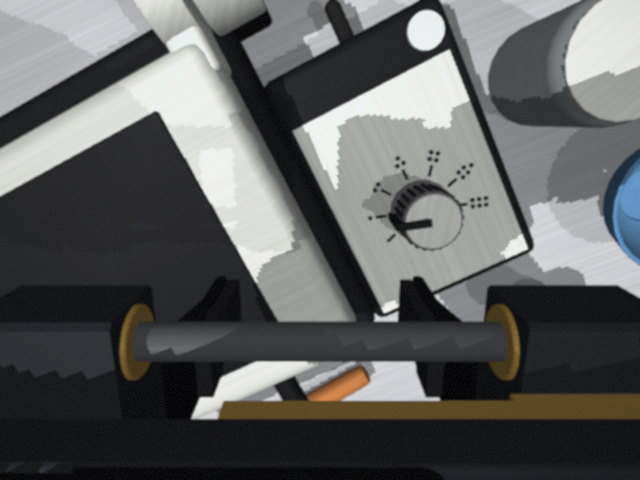

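The wrist view shows the sleeve top at about (434,219), with the pointer towards the one-dot tick at (378,217). The four-dot tick is at (433,165). Now the sleeve centre.

Run:
```python
from st import *
c=cap('wrist');I=c['img'];
a=I[140:270,360:510,::-1];cv2.imwrite('pics/w4z.png',cv2.resize(a,None,fx=5,fy=4.6,interpolation=cv2.INTER_CUBIC))
```

```text
(no output)
```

View pics/w4z.png

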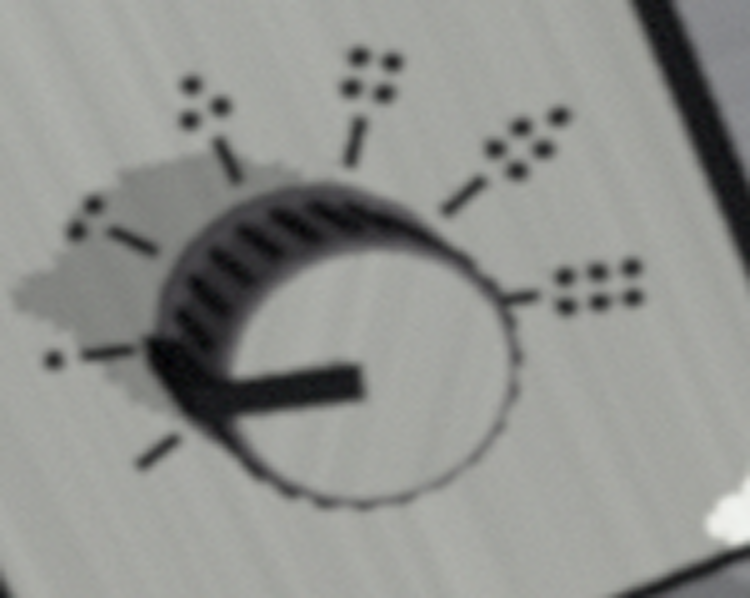

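Run:
```python
from st import *
c=cap('wrist');Z=lambda u,v,z:onz(c,u/5+360-.4,v/4.6+140-.4,z)
C=Z(371,378,.0895);print(C)
A=lambda d:np.degrees(np.arctan2(d[1],d[0]))-4.4
print('pointer',A(Z(215,397,.0905)-Z(362,381,.0905)))
for n,t in enumerate([(158,453),(107,352),(133,241),(228,161),(355,143),(464,196),(519,298)]): print(n,A(Z(*t,.0535)-C))
c1=cap('scene');c2=cap('side')
print(tri([ray(c,371/5+359.6,378/4.6+139.6),ray(c1,276.4,301),ray(c2,358.5,276.3)]))
st([C[0],C[1],.1])
```

```text
[ 0.5525 -0.1669  0.0895]
pointer 70.54579362169342
0 108.10551548242582
1 71.61495439742505
2 36.020539127536594
3 0.22382087160198516
4 -35.815058774674604
5 -71.73051594928283
6 -107.84956094082581
(array([ 0.554 , -0.1659,  0.091 ]), [np.float64(0.0011566906511444699), np.float64(0.0032083694661666743), np.float64(0.0028858580350981525)])
4.0167 [ 0.5743 -0.0947  0.198 ] yaw -22.069227469641906 z [ 0.0112  0.0024 -0.9999] f [-0.3037 -0.254  -0.3076] w 0.06525324208843401 J6 61.42646396191752
tool shift [0.0061 0.0757 0.0976]
```

Call:
carry_out(commands=[[[0.003,0.026,0],[-0.4,-0.5,0],0.065],[[0.002,0.025,0.01],[0,0,0],0.065],[[0.001,0.024,0.015],[0,0,0],0.065],[[0,0,0.02],[0,0,0],0.065],[[0,0,0.01],[0,0,0],0.065],[[0,0,0],[0,0,0],0.065]])

```text
time_s: 4.52
tcp_pos: [0.5562, -0.163, 0.1411]
ee_rot: [[0.931, -0.365, 0.004], [-0.365, -0.931, -0.001], [0.004, -0.0, -1.0]]
wrist_force: [-0.6, 0.4, -0.6]
gripper_width: 0.742
```

```bash
python3 -c "
from st import *
st([.5525,-.1669,.062])"
```

```text
4.5167 [ 0.5562 -0.163   0.1411] yaw -21.379751058108365 z [ 0.0037 -0.0012 -1.    ] f [-0.6423  0.361  -0.6403] w 0.06455776825376439 J6 68.86583214991201
tool shift [-0.0023  0.005   0.0791]
```

Call:
carry_out(commands=[[[-0.002,0.005,0.01],[0,0,0],0.065],[[0,0,0.02],[0,0,0],0.065],[[0,0,0.02],[0,0,0],0.065],[[0,0,0.015],[0,0,0],0.065],[[0,0,0.009],[0,0,0],0.065],[[0,0,0.002],[0,0,0],0.065],[[0,0,0],[0,0,0],0.065]])

```text
time_s: 5.1
tcp_pos: [0.5604, -0.1617, 0.0664]
ee_rot: [[0.935, -0.353, 0.011], [-0.353, -0.936, -0.004], [0.012, -0.001, -1.0]]
wrist_force: [-0.4, 0.0, 0.2]
gripper_width: 0.747
```

```bash
python3 -c "
from st import *
cap('scene','s5.png');st([.5525,-.1669,.062])"
```

```text
5.15 [ 0.5606 -0.1617  0.0667] yaw -20.68679184359443 z [ 0.0122 -0.0037 -0.9999] f [-0.2688 -0.3776 -0.763 ] w 0.06504816488737415 J6 69.18887463665074
tool shift [-0.0059  0.0077  0.0047]
```

Call:
carry_out(commands=[[[-0.003,0.004,0.002],[0,-0.7,0],0.065],[[-0.002,0.003,0.001],[0,0,0],0.065],[[-0.001,0.001,0.001],[0,0,0],0.065],[[0,0,0],[0,0,0],0.065]])

```text
time_s: 5.48
tcp_pos: [0.5539, -0.1673, 0.0658]
ee_rot: [[0.936, -0.352, 0.006], [-0.352, -0.936, 0.0], [0.005, -0.003, -1.0]]
wrist_force: [-0.4, 0.1, -0.4]
gripper_width: 0.747
```

```bash
python3 -c "
from st import *
st([.5525,-.1669,.062])"
```

```text
5.4833 [ 0.5539 -0.1673  0.0658] yaw -20.602609155853397 z [ 0.0058  0.0005 -1.    ] f [-0.4004  0.1344 -0.4465] w 0.0649674376506591 J6 70.22356886241272
tool shift [-0.0015  0.0001  0.0038]
```

Centred within 1.5 mm. Closing on the sleeve.

Call:
carry_out(commands=[[[-0.001,0,0.003],[0,-0.3,0],0.055],[[0,0,0.001],[0,0,0],0.045],[[0,0,0],[0,0,0],0.036],[[0,0,0],[0,0,0],0.036],[[0,0,0],[0,0,0],0.036],[[0,0,0],[0,0,0],0.036],[[0,0,0],[0,0,0],0.036]])

```text
time_s: 6.07
tcp_pos: [0.5531, -0.1676, 0.0626]
ee_rot: [[0.936, -0.353, 0.002], [-0.353, -0.936, 0.002], [0.001, -0.003, -1.0]]
wrist_force: [-0.6, -0.1, 0.3]
gripper_width: 0.451
```

```bash
python3 -c "
from st import *
st([.5525,-.1669,.062])"
```

```text
6.0667 [ 0.5531 -0.1676  0.0626] yaw -20.648529650922416 z [ 0.0024  0.0022 -1.    ] f [-0.6396 -0.1137  0.2562] w 0.039200195032692134 J6 70.35445622662228
tool shift [-0.0008 -0.0004  0.0006]
```

Call:
carry_out(commands=[[[0,0,0],[0,0,5],0.03],[[0,0,0],[0,0,6],0.03],[[0,0,0],[0,0,6],0.03],[[0,0,0],[0,0,6],0.03],[[0,0,0],[0,0,6],0.03],[[0,0,0],[0,0,6],0.03],[[0,0,0],[0,0,6],0.03],[[0,0,0],[0,0,6],0.03],[[0,0,0],[0,0,0],0.03]])

```text
time_s: 6.82
tcp_pos: [0.5532, -0.1675, 0.0626]
ee_rot: [[0.345, -0.938, 0.002], [-0.938, -0.345, 0.002], [-0.001, -0.002, -1.0]]
wrist_force: [0.7, -0.7, 0.4]
gripper_width: 0.449
```

```bash
python3 -c "
from st import *
c=cap('scene','s6.png');cap('wrist','w6.png');cap('side','d6.png');st([.5525,-.1669,.062])"
```

```text
6.9667 [ 0.5532 -0.1675  0.0625] yaw -69.53021012111923 z [ 0.0019  0.0015 -1.    ] f [-0.4542 -0.2177  0.0615] w 0.039336671395055346 J6 21.399653906709272
tool shift [-0.0008  0.0005  0.0005]
```

View pics/w6.png

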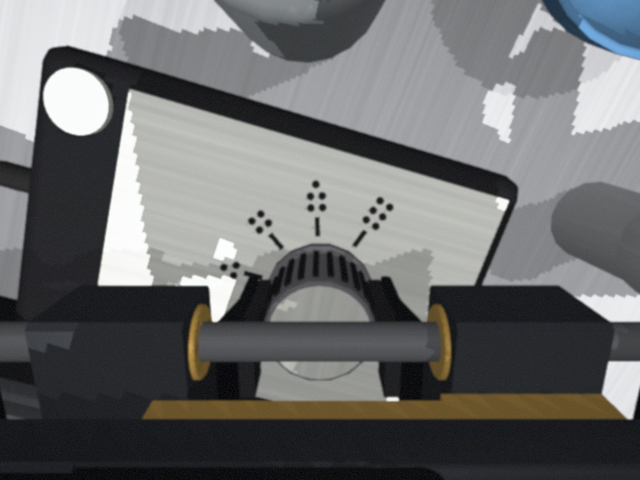

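View pics/s6.png

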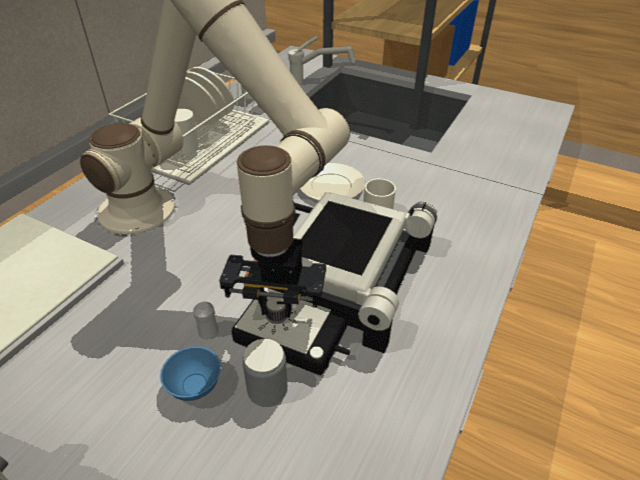

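The fingers are turning the sleeve and grip holds at 39 mm (the pointer is hidden below the bar). Continuing to a yaw of -128.6°.

Call:
carry_out(commands=[[[0,0,0],[0,0,6],0.03],[[0,0,0],[0,0,6],0.03],[[0,0,0],[0,0,6],0.03],[[0,0,0],[0,0,6],0.03],[[0,0,0],[0,0,6],0.03],[[0,0,0],[0,0,6],0.03],[[0,0,0],[0,0,6],0.03],[[0,0,0],[0,0,6],0.03],[[0,0,0],[0,0,6],0.03],[[0,0,0],[0,0,4],0.03],[[0,0,0],[0,0,0],0.03]])

```text
time_s: 7.88
tcp_pos: [0.5534, -0.1675, 0.0626]
ee_rot: [[-0.629, -0.777, 0.002], [-0.777, 0.629, 0.001], [-0.002, -0.001, -1.0]]
wrist_force: [0.1, -0.2, -0.0]
gripper_width: 0.451
```

```bash
python3 -c "
from st import *
c=cap('scene','s7.png');cap('wrist','w7.png');cap('side','d7.png');st([.5525,-.1669,.062])
a=cv2.imread('pics/s7.png')[270:360,220:340];b=cv2.imread('pics/d7.png')[230:320,310:430]
cv2.imwrite('pics/z7.png',cv2.resize(np.hstack([a,b]),None,fx=3.3,fy=3.3,interpolation=cv2.INTER_CUBIC))"
```

```text
8.0333 [ 0.5534 -0.1675  0.0626] yaw -128.86421740811542 z [ 0.0019  0.001  -1.    ] f [-0.0122 -0.0607  1.1077] w 0.039595540692994494 J6 -37.98135260028727
tool shift [0.0001 0.001  0.0006]
```

View pics/z7.png

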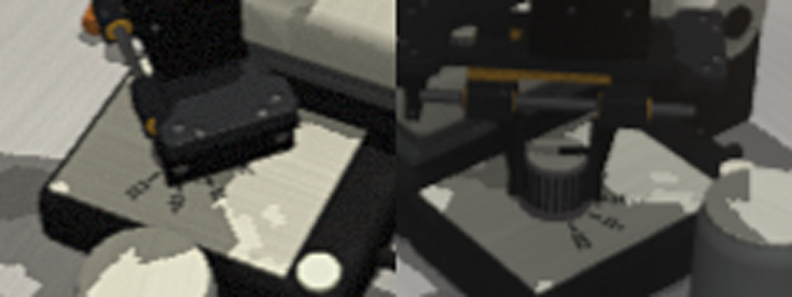

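The side view (right half) shows the pointer now towards the right, near the 4 tick. Releasing and rising straight up.

Call:
carry_out(commands=[[[0,0,0],[0,0,0],0.065],[[0,0,0],[0,0,0],0.065],[[0,0,0],[0,0,0],0.065],[[0,0,0],[0,0,0],0.065],[[0,0,-0.015],[0,0,0],0.065],[[0,0,-0.03],[0,0,0],0.065],[[0,0,-0.03],[0,0,0],0.065],[[0,0,-0.03],[0,0,0],0.065],[[0,0,-0.02],[0,0,0],0.065],[[0,0,0],[0,0,0],0.065]])

```text
time_s: 8.87
tcp_pos: [0.5517, -0.1676, 0.1904]
ee_rot: [[-0.622, -0.783, -0.005], [-0.783, 0.622, 0.001], [0.002, 0.005, -1.0]]
wrist_force: [0.7, -0.2, -0.2]
gripper_width: 0.747
```

```bash
python3 -c "
from st import *
cap('wrist','w8.png');cap('scene','s8.png');cap('side','d8.png');st([.4306,.0392,.18])
a=cv2.imread('pics/d8.png')[230:320,310:430]
cv2.imwrite('pics/z8.png',cv2.resize(a,None,fx=5,fy=5,interpolation=cv2.INTER_CUBIC))"
```

```text
9.0167 [ 0.5487 -0.167   0.185 ] yaw -128.54742729718302 z [-0.0149  0.0035 -0.9999] f [-0.967   0.2054 -0.8565] w 0.0649179170387766 J6 -37.600450568417784
tool shift [-0.0877  0.2207  0.0075]
```

View pics/w8.png

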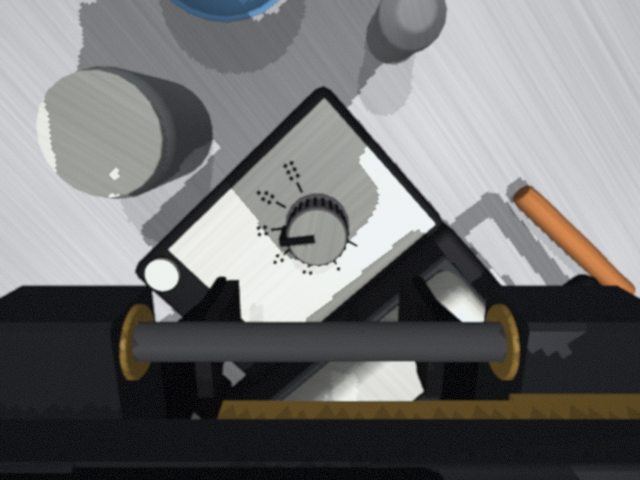

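View pics/z8.png

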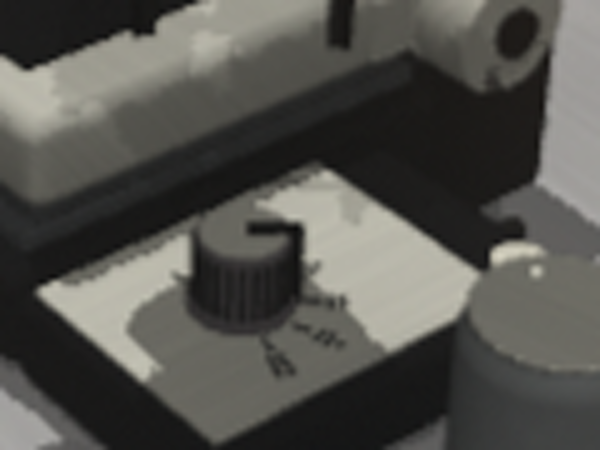

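Run:
```python
from st import *
c=cap('wrist');a=c['img'][150:280,240:380,::-1];cv2.imwrite('pics/w8z.png',cv2.resize(a,None,fx=4.5,fy=4.5,interpolation=cv2.INTER_CUBIC))
import pickle;pickle.dump(dict(c),open('w8.pkl','wb'))
```

```text
(no output)
```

View pics/w8z.png

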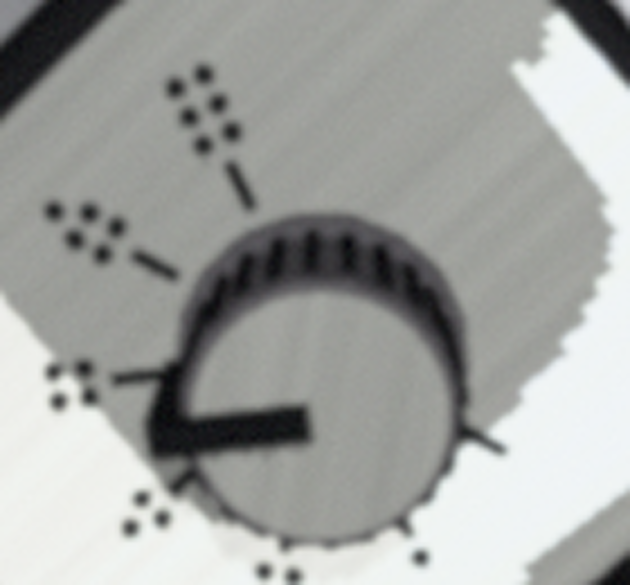

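Run:
```python
from st import *
import pickle
c=pickle.load(open('w8.pkl','rb'));Z=lambda u,v,z:onz(c,u/4.5+240-.4,v/4.5+150-.4,z)
d=Z(160,437,.0905)-Z(308,423,.0905);print(np.degrees(np.arctan2(d[1],d[0]))-4.4)
C=np.array([.5525,-.1669,0])
for t in[(142,378),(155,263),(240,185)]:
    d=Z(*t,.0535)-C;print(np.degrees(np.arctan2(d[1],d[0]))-4.4)
st([.4306,.0392,.18])
```

```text
-37.573025571847275
-36.182150377387245
-73.15760056416563
-108.25336813053532
9.0667 [ 0.5482 -0.1669  0.1842] yaw -128.54901279381988 z [-0.0168  0.0035 -0.9999] f [-0.3166 -0.1125 -0.1427] w 0.06484200537083566 J6 -37.60167745891972
tool shift [-0.0879  0.2204  0.0069]
```

The sleeve reads -37.6° against the 4 tick at -36.2°, so it sits at 4 and is released. Now I'll line up with the handle.

Call:
carry_out(commands=[[[0,0,0],[0.9,-0.4,0],0.05],[[0,0,0],[0,0,-6.2],0.05],[[0,0,0],[0,0,-6.2],0.05],[[0,0,0],[0,0,-6.2],0.05],[[0,0,0],[0,0,-6.2],0.05],[[0,0,0],[0,0,-6.2],0.05],[[0,0,0],[0,0,-6.2],0.05],[[0,0,0],[0,0,-6.2],0.05],[[0,0,0],[0,0,0],0.05]])

```text
time_s: 9.82
tcp_pos: [0.5398, -0.1659, 0.1692]
ee_rot: [[0.12, -0.992, -0.023], [-0.993, -0.121, 0.001], [-0.003, 0.022, -1.0]]
wrist_force: [-0.4, -0.3, -1.1]
gripper_width: 0.574
```

```bash
python3 -c "
from st import *
st([.4306,.0392,.18])"
```

```text
9.8167 [ 0.5398 -0.1659  0.1692] yaw -83.07982984836266 z [-0.0226  0.0006 -0.9997] f [-0.397  -0.3329 -1.0984] w 0.049937826473441825 J6 7.590197897289795
tool shift [-0.2168  0.0839 -0.0082]
```

Call:
carry_out(commands=[[[-0.02,0.008,-0.008],[1.3,0.2,2.5],0.05],[[-0.032,0.012,-0.002],[0,0,0],0.05],[[-0.032,0.012,-0.002],[0,0,0],0.05],[[-0.032,0.012,-0.002],[0,0,0],0.05],[[-0.032,0.012,-0.002],[0,0,0],0.05],[[-0.032,0.012,-0.002],[0,0,0],0.05],[[-0.025,0.01,0],[0,0,0],0.05],[[0,0,0],[0,0,0],0.05]])

```text
time_s: 10.48
tcp_pos: [0.44, 0.038, 0.1783]
ee_rot: [[0.043, -0.999, -0.013], [-0.999, -0.043, -0.003], [0.003, 0.013, -1.0]]
wrist_force: [-0.1, 0.6, 0.2]
gripper_width: 0.576
```

```bash
python3 -c "
from st import *
cap('wrist','w9.png');cap('scene','s9.png');cap('side','d9.png')
st([.4306,.0392,.12])"
```

```text
10.6333 [0.4418 0.0355 0.1785] yaw -87.61318935171099 z [-0.0122 -0.0041 -0.9999] f [ 0.7746 -0.4804 -0.0972] w 0.04982255667765441 J6 -23.207988597734747
tool shift [-0.0044  0.0103  0.0586]
```

View pics/w9.png

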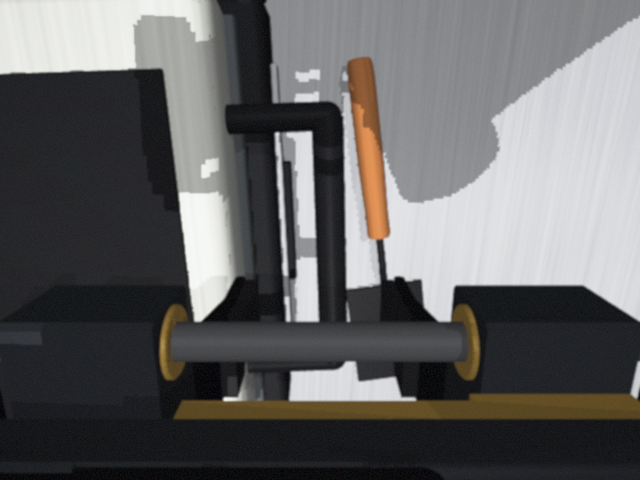

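View pics/d9.png

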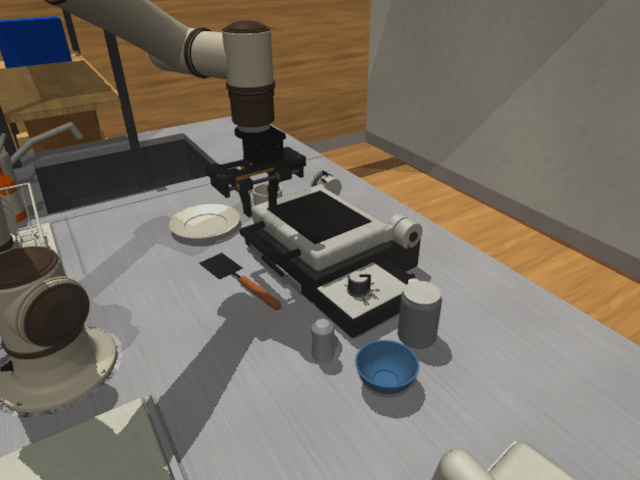

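The bar runs from (329,120) to (331,365) in the wrist view. Measuring it against the plan.

Run:
```python
from st import *
c=cap('wrist');g=cv2.cvtColor(c['img'],cv2.COLOR_RGB2GRAY).astype(int)
Rg=np.array([[np.cos(.0768),np.sin(.0768),0],[-np.sin(.0768),np.cos(.0768),0],[0,0,1]])
for v in(150,180,210,240,270):
    row=g[v];k=[u for u in range(300,350) if row[u]<60];m=(k[0]+k[-1])/2;print(v,k[0],k[-1],Rg@onz(c,m,v,.095))
# ends: arm outer edges
for p in[(329,103),(329,370)]: print(Rg@onz(c,*p,.095))
print(r.sense()['joints']);st([.4306,.0392,.12])
```

```text
150 317 345 [ 0.4327 -0.0532  0.095 ]
180 318 345 [ 0.4329 -0.0362  0.095 ]
210 319 346 [ 0.4328 -0.0185  0.095 ]
240 320 346 [ 0.433  -0.0002  0.095 ]
270 321 347 [0.4329 0.0189 0.095 ]
[ 0.4331 -0.0786  0.095 ]
[0.438 0.088 0.095]
[ 25.5811   6.9629 -27.0793  -0.1065 -56.6838 -23.1933]
10.6833 [0.4422 0.035  0.1785] yaw -87.66995157134335 z [-0.0121 -0.0041 -0.9999] f [-0.4538 -0.2956  0.2891] w 0.049917014617062175 J6 -23.193252862423677
tool shift [-0.0048  0.0107  0.0586]
```

Call:
carry_out(commands=[[[-0.004,0.008,0.01],[0.7,-0.2,-2.1],0.05],[[0,0.003,0.015],[0,0,0],0.05],[[0,0,0.015],[0,0,0],0.05],[[0,0,0.01],[0,0,0],0.05],[[0,0,0],[0,0,0],0.05]])

```text
time_s: 11.1
tcp_pos: [0.4335, 0.0338, 0.1263]
ee_rot: [[0.064, -0.998, 0.002], [-0.998, -0.064, -0.0], [0.0, -0.002, -1.0]]
wrist_force: [0.3, -0.3, 0.8]
gripper_width: 0.571
```

```bash
python3 -c "
from st import *
st([.4312,.0387,.076])"
```

```text
11.1 [0.4335 0.0338 0.1263] yaw -86.31889787296522 z [ 0.0021 -0.0001 -1.    ] f [ 0.2516 -0.2621  0.7582] w 0.04969458417989192 J6 -22.43827607159768
tool shift [-0.0051  0.0021  0.0503]
```

Call:
carry_out(commands=[[[-0.004,0.002,0.01],[0,0,-0.7],0.05],[[-0.001,0,0.015],[0,0,0],0.05],[[0,0,0.012],[0,0,0],0.05],[[0,0,0.008],[0,0,0],0.05],[[0,0,0.003],[0,0,0],0.05],[[0,0,0],[0,0,0],0.05]])

```text
time_s: 11.6
tcp_pos: [0.4354, 0.0344, 0.0774]
ee_rot: [[0.064, -0.998, 0.004], [-0.998, -0.064, -0.001], [0.001, -0.004, -1.0]]
wrist_force: [0.0, -0.3, 0.2]
gripper_width: 0.571
```

```bash
python3 -c "
from st import *
cap('wrist','w10.png');cap('side','d10.png');st([.4312,.0387,.076])"
```

```text
11.7 [0.4358 0.0348 0.0781] yaw -86.29177047307125 z [ 0.0059 -0.0004 -1.    ] f [-0.1582 -0.1261  0.408 ] w 0.0505195742163165 J6 -22.632289489058046
tool shift [-0.0042  0.0043  0.002 ]
```

View pics/w10.png

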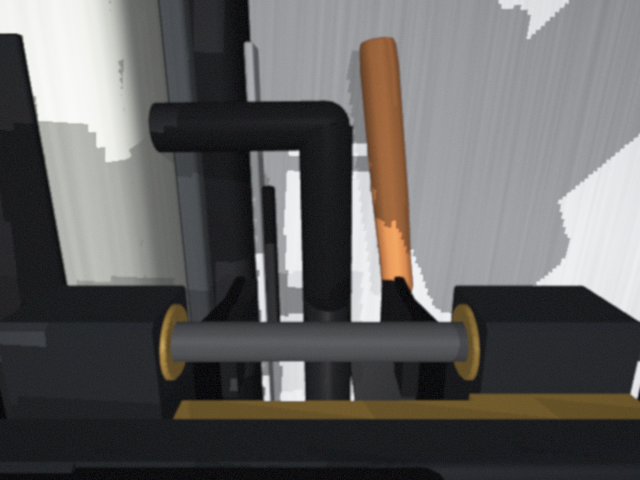

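The bar (column ~327) lies between the fingers (~240 to ~400). I'll centre the last 4 mm and close.

Call:
carry_out(commands=[[[-0.003,0.003,0.001],[0.3,0,-0.5],0.05],[[-0.001,0.002,0.001],[0,0,0],0.05],[[0,0,0],[0,0,0],0.04],[[0,0,0],[0,0,0],0.025],[[0,0,0],[0,0,0],0.01],[[0,0,0],[0,0,0],0.01],[[0,0,0],[0,0,0],0.01],[[0,0,0],[0,0,0],0.01],[[0,0,0],[0,0,0],0.01]])

```text
time_s: 12.45
tcp_pos: [0.4324, 0.0398, 0.0787]
ee_rot: [[0.075, -0.997, 0.019], [-0.997, -0.075, 0.003], [-0.001, -0.019, -1.0]]
wrist_force: [1.2, -0.5, -0.4]
gripper_width: 0.198
```

```bash
python3 -c "
from st import *
st([.4312,.0387,.076]);print(r.sense()['joints'])"
```

```text
12.45 [0.4324 0.0398 0.0787] yaw -85.68394031647009 z [ 0.0192  0.0029 -0.9998] f [ 1.2389 -0.4543 -0.4194] w 0.01722581486472666 J6 -23.25227403090756
tool shift [0.001  0.0013 0.0027]
[ 27.1216  13.2047 -37.5084   0.5719 -38.2303 -23.2523]
```

The bar is held, opening 17.2 mm against its 18 mm diameter. Lifting along the arc in 2° steps.

Call:
carry_out(commands=[[[0,-0.0002,-0.0103],[0,0,0],0.01],[[0,-0.0005,-0.0103],[0,0,0],0.01],[[0,-0.0009,-0.0103],[0,0,0],0.01],[[0,-0.0013,-0.0102],[0,0,0],0.01],[[0,-0.0016,-0.0102],[0,0,0],0.01],[[0,-0.002,-0.0101],[0,0,0],0.01],[[0,0,0],[0,0,0],0.01]])

```text
time_s: 13.03
tcp_pos: [0.4381, 0.0403, 0.1385]
ee_rot: [[0.073, -0.997, 0.016], [-0.997, -0.073, 0.003], [-0.001, -0.016, -1.0]]
wrist_force: [2.0, -1.4, -4.3]
gripper_width: 0.195
```

```bash
cat > ang.py <<'E'
from st import *
def ang(dz=0):
    s=r.sense();R=s['ee_rot'];yw=np.radians(4.4)
    p=s['tcp_pos']-R[:,2]*r.pinch_z;gx=p[0]*np.cos(yw)+p[1]*np.sin(yw)
    dx=.7278-gx;z=p[2]-.095
    print('pinch',p,'rad',np.hypot(dx,z),'ang',np.degrees(np.arctan2(z,dx)),'gy',-p[0]*np.sin(yw)+p[1]*np.cos(yw),'opening',s['gripper_width']*.087)
    st()
ang()
E
python3 ang.py; python3 -c "
from h import *
cap('scene','s11.png');cap('side','d11.png')"
```

```text
pinch [0.4378 0.0402 0.1572] rad 0.2948242337561135 ang 12.177192019290983 gy 0.006516634626188185 opening 0.017003996057208842
13.0333 [0.4381 0.0403 0.1385] yaw -85.81506401404025 z [ 0.0157  0.0026 -0.9999] f [ 1.9511 -1.3803 -4.2966] w 0.017003996057208842 J6 -22.807464747246428
```

View pics/d11.png

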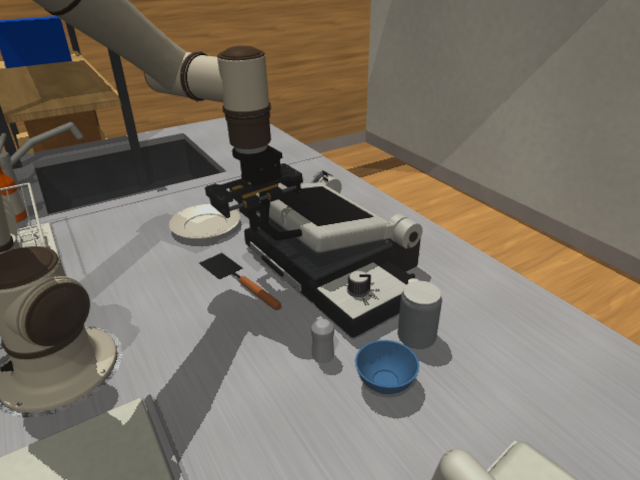

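The lid is up about 12°, the wrist carries 4 N and the radius holds. Continuing.

Call:
carry_out(commands=[[[0,-0.0023,-0.01],[0,0,0],0.01],[[0,-0.0027,-0.0099],[0,0,0],0.01],[[0,-0.003,-0.0099],[0,0,0],0.01],[[0,-0.0034,-0.0097],[0,0,0],0.01],[[0,-0.0037,-0.0096],[0,0,0],0.01],[[0,-0.004,-0.0095],[0,0,0],0.01],[[0,-0.0044,-0.0093],[0,0,0],0.01],[[0,-0.0047,-0.0092],[0,0,0],0.01],[[0,-0.005,-0.009],[0,0,0],0.01],[[0,-0.0053,-0.0088],[0,0,0],0.01],[[0,-0.0028,-0.0043],[0,0,0],0.01],[[0,0,0],[0,0,0],0.01]])

```text
time_s: 14.13
tcp_pos: [0.4697, 0.0426, 0.2276]
ee_rot: [[0.068, -0.998, -0.016], [-0.998, -0.068, -0.0], [-0.001, 0.016, -1.0]]
wrist_force: [1.4, -0.4, -4.6]
gripper_width: 0.193
```

```bash
python3 ang.py; python3 -c "
from h import *
cap('scene','s12.png');cap('side','d12.png');cap('wrist','w12.png')
a=cv2.imread('pics/s12.png')[180:260,380:460];b=cv2.imread('pics/d12.png')[150:230,290:370]
cv2.imwrite('pics/z12.png',cv2.resize(np.hstack([a,b]),None,fx=5,fy=5,interpolation=cv2.INTER_CUBIC))"; python3 ang.py
```

```text
pinch [0.47   0.0426 0.2463] rad 0.29725778849820533 ang 30.59812189093176 gy 0.006422478331626506 opening 0.016796055525156624
14.1333 [0.4697 0.0426 0.2276] yaw -86.0736351670131 z [-0.0164 -0.0001 -0.9999] f [ 1.3785 -0.4404 -4.6328] w 0.016796055525156624 J6 -20.604626262269242
pinch [0.4697 0.0426 0.2458] rad 0.2972464476669797 ang 30.4775897232715 gy 0.006411716019315394 opening 0.01703228268522555
14.2833 [0.4694 0.0426 0.2271] yaw -86.06840364710365 z [-0.0162 -0.0001 -0.9999] f [ 0.6312  0.6426 -3.8544] w 0.01703228268522555 J6 -20.614971469674035
```

View pics/z12.png

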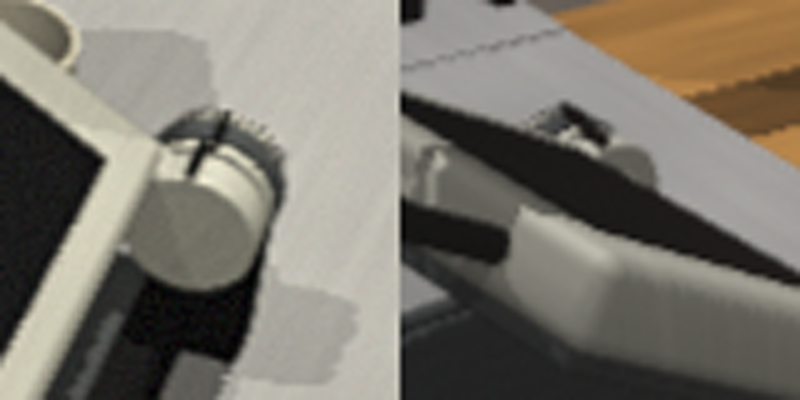

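View pics/w12.png

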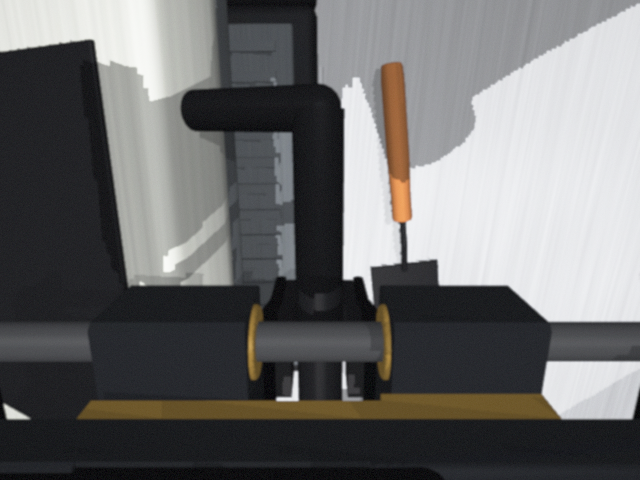

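The arm geometry gives about 30.2°. In the scene view the hub rib (crop 205,160) is still slightly in front of the ring rib (222,125). About 8° to go.

Call:
carry_out(commands=[[[0,-0.0053,-0.0088],[0,0,0],0.01],[[0,-0.0056,-0.0086],[0,0,0],0.01],[[0,-0.0059,-0.0084],[0,0,0],0.01],[[0,-0.004,-0.0055],[0,0,0],0.01],[[0,0,0],[0,0,0],0.01],[[0,0,0],[0,0,0],0.01]])

```text
time_s: 14.78
tcp_pos: [0.4892, 0.0441, 0.2589]
ee_rot: [[0.068, -0.997, -0.026], [-0.998, -0.068, -0.001], [-0.001, 0.026, -1.0]]
wrist_force: [-0.7, 0.5, -4.2]
gripper_width: 0.193
```

```bash
python3 ang.py
```

```text
pinch [0.4897 0.0441 0.2776] rad 0.2984749796318183 ang 37.70677936322755 gy 0.006402567910447812 opening 0.01679401117509569
14.7833 [0.4892 0.0441 0.2589] yaw -86.073887850374 z [-0.0256 -0.0009 -0.9997] f [-0.7443  0.5023 -4.2061] w 0.01679401117509569 J6 -19.644648807398617
```

```bash
python3 -c "
from h import *
cap('scene','s13.png');cap('side','d13.png');cap('wrist','w13.png')
a=cv2.imread('pics/s13.png');b=cv2.imread('pics/d13.png')
cv2.imwrite('pics/z13.png',cv2.resize(np.hstack([a[190:250,395:445],b[160:220,310:360]]),None,fx=8,fy=8,interpolation=cv2.INTER_CUBIC))
cv2.imwrite('pics/s13z.png',cv2.resize(a[130:320,230:450],None,fx=3.1,fy=3.1,interpolation=cv2.INTER_CUBIC))
cv2.imwrite('pics/d13z.png',cv2.resize(b[130:290,230:430],None,fx=3.6,fy=3.6,interpolation=cv2.INTER_CUBIC))
"; python3 ang.py
```

```text
pinch [0.4894 0.0441 0.2772] rad 0.29846604595024534 ang 37.61312969511319 gy 0.006393138132624543 opening 0.01714379857133791
14.9333 [0.4889 0.0441 0.2585] yaw -86.06422633330095 z [-0.0258 -0.0011 -0.9997] f [-1.3863  0.1431 -4.5686] w 0.01714379857133791 J6 -19.648675919275295
```

View pics/z13.png

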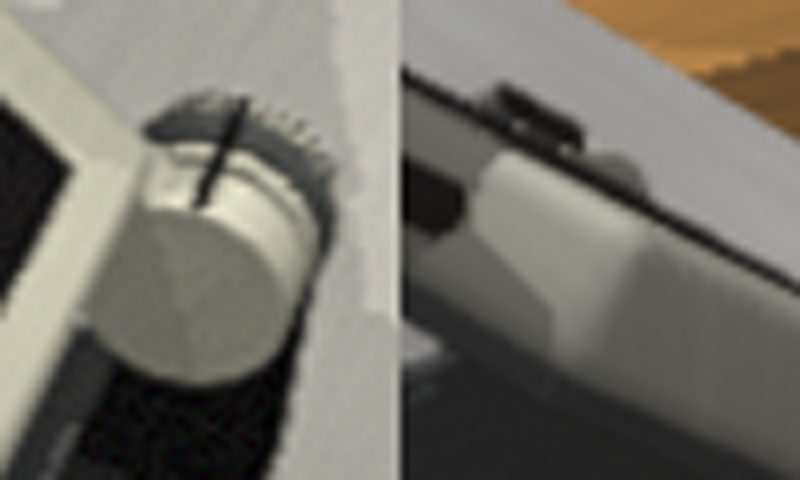

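View pics/s13z.png

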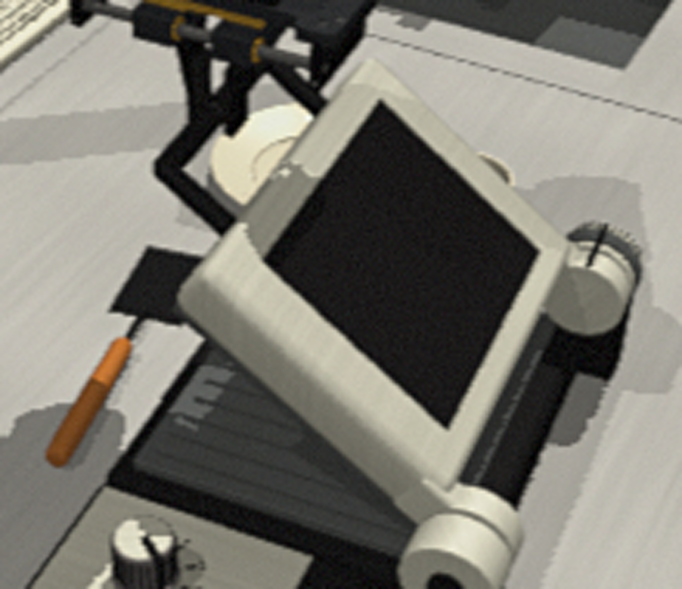

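View pics/d13z.png

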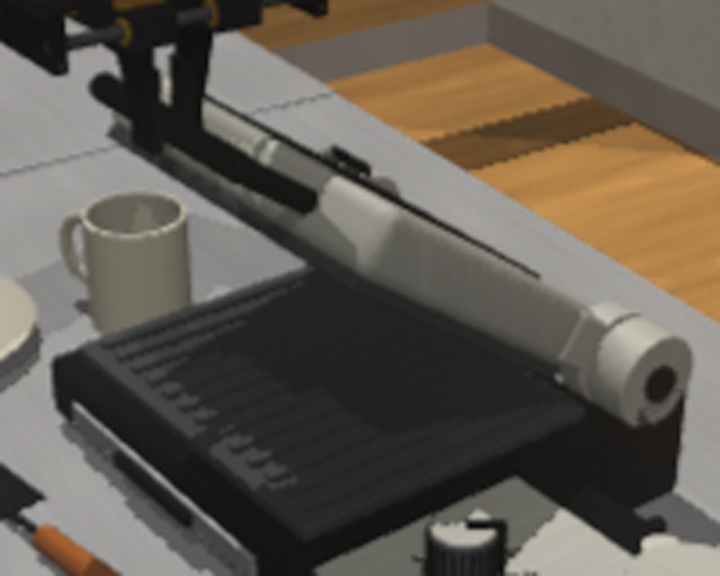

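View pics/w13.png

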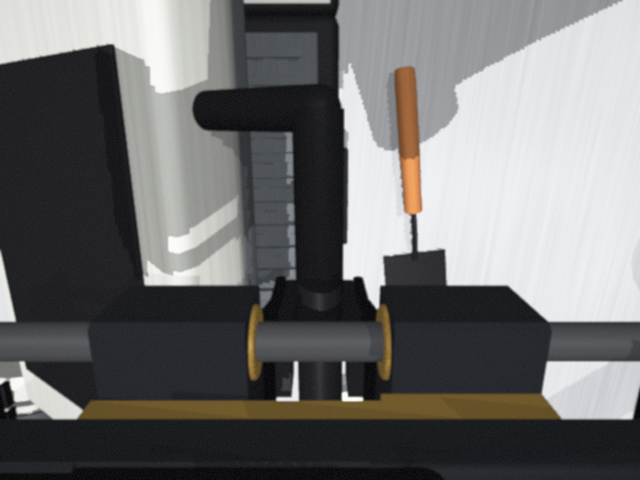

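```bash
cat > lid.py <<'E'
from st import *
from scipy.optimize import least_squares
yw=np.radians(4.4);Rg=np.array([[np.cos(yw),np.sin(yw),0],[-np.sin(yw),np.cos(yw),0],[0,0,1]])
X=.7275
def fitang(c,shut,now,top=.117):
    L=[]
    for p in shut:
        q=Rg@onz(c,*p,top);L.append((X-q[0],q[1],top-.095))
    def pr(t):
        o=[]
        for a,y,h in L:
            g=np.array([X-a*np.cos(t)+h*np.sin(t)*0-0,y,0]);
            g[0]=X-(a*np.cos(t)-h*np.sin(t));g[2]=.095+a*np.sin(t)+h*np.cos(t)
            o.append(proj(c,Rg.T@g))
        return np.array(o)
    s=least_squares(lambda t:(pr(t[0])-np.array(now)).ravel(),[.6])
    return np.degrees(s.x[0]),s.fun.reshape(-1,2)
def rib(c,p,rad):
    O,d=ray(c,*p);O=Rg@O;d=Rg@d;a=O[[0,2]]-[X,.095];b=d[[0,2]]
    k=np.roots([b@b,2*a@b,a@a-rad**2])
    if np.iscomplex(k).any(): return None
    t=min(k.real);q=a+t*b;return np.degrees(np.arctan2(-q[0],q[1])),(O+t*d)[1]
E
python3 - <<'E'
from lid import *
c=cap('scene')
S=lambda p:(p[0]/3+220-.33,p[1]/3+170-.33)
N=lambda p:(p[0]/3.1+230-.34,p[1]/3.1+130-.34)
sh=[S(p) for p in[(330,96),(516,147),(426,315),(217,247)]]
now=[N(p) for p in[(381,100),(538,250),(447,428),(268,262)]]
print(fitang(c,sh,now))
Z=lambda p:(p[0]/8+395-.44,p[1]/8+190-.44)
for p in[(245,100),(236,122),(227,142)]:print('ring',rib(c,Z(p),.04))
for p in[(219,165),(212,182),(205,202)]:print('hub',rib(c,Z(p),.0347))
a=rib(c,S((612,108)),.04);print(a)
E
python3 ang.py
```

```text
(np.float64(37.02908230394555), array([[ 1.2053,  2.0466],
       [-0.0791,  1.6215],
       [ 0.0305,  0.7794],
       [-0.1343, -0.7573]]))
ring (np.float64(-6.193323561226681), np.float64(0.17348210391902075))
ring (np.float64(-6.755473081191337), np.float64(0.162258057674311))
ring (np.float64(-6.9600237730375), np.float64(0.15205740515167332))
hub (np.float64(-7.403094591915859), np.float64(0.14763261749639478))
hub (np.float64(-7.867593658471171), np.float64(0.1392189885465398))
hub (np.float64(-8.922671585512107), np.float64(0.12963715081426175))
(np.float64(-6.81730258647319), np.float64(0.1587310878932705))
pinch [0.4894 0.0441 0.2771] rad 0.2984460185562688 ang 37.606428232956944 gy 0.006380776788247486 opening 0.017377181754609432
14.9833 [0.4889 0.044  0.2584] yaw -86.06575370936888 z [-0.0258 -0.0011 -0.9997] f [ 0.2158  1.9067 -4.1506] w 0.017377181754609432 J6 -19.650720845651527
```

The ribs look collinear in the scene view, from (425.6,202.5) to (420.4,215.6). I'll refine this with sub-pixel dark-line centres from averaged frames.

```bash
cat > rib.py <<'E'
from lid import *
import lid,sys
cs=[cap('scene') for _ in range(6)];c=cs[0]
I=np.mean([cv2.cvtColor(k['img'],cv2.COLOR_RGB2GRAY).astype(float) for k in cs],0)
np.save('avg.npy',I)
cv2.imwrite('pics/'+sys.argv[1],cv2.resize(np.clip(I[194:224,404:444],0,255).astype(np.uint8),None,fx=16,fy=16,interpolation=cv2.INTER_CUBIC))
P=[]
for v in range(201,218):
    row=I[v,412:434];
    # darkness vs local background by linear interpolation of neighbours
    u0=int(round(425.6+(v-202.5)*(420.4-425.6)/13.1));w=np.arange(u0-4,u0+5)
    s=I[v,w];bg=np.interp(w,[w[0],w[-1]],[s[:2].mean(),s[-2:].mean()]);d=np.clip(bg-s,0,None);d[d<.25*d.max()]=0
    P.append((v,(d*w).sum()/d.sum(),d.max()))
for X in(.7275,.7300):
    lid.X=X
    for v,u,m in P:
        a=rib(c,(u,v),.04);b=rib(c,(u,v),.0347)
        print(X,v,round(u,2),round(m),'R40',np.round(a,3) if a else a,'R34.7',np.round(b,3) if b else b)
E
python3 rib.py r1.png; python3 ang.py
```

```text
0.7275 201 422.0 1 R40 [4.991 0.174] R34.7 [7.849 0.182]
0.7275 202 424.41 57 R40 [-3.804  0.173] R34.7 [-2.466  0.18 ]
0.7275 203 424.25 82 R40 [-4.749  0.169] R34.7 [-3.567  0.176]
0.7275 204 424.12 72 R40 [-5.782  0.165] R34.7 [-4.77   0.172]
0.7275 205 424.63 78 R40 [-8.689  0.162] R34.7 [-8.151  0.169]
0.7275 206 423.51 51 R40 [-6.812  0.157] R34.7 [-5.968  0.164]
0.7275 207 422.92 62 R40 [-6.471  0.153] R34.7 [-5.572  0.16 ]
0.7275 208 423.0 88 R40 [-8.119  0.15 ] R34.7 [-7.488  0.157]
0.7275 209 422.78 93 R40 [-8.873  0.146] R34.7 [-8.364  0.153]
0.7275 210 421.55 101 R40 [-6.68   0.141] R34.7 [-5.815  0.148]
0.7275 211 421.37 130 R40 [-7.538  0.137] R34.7 [-6.812  0.144]
0.7275 212 420.5 103 R40 [-6.411  0.133] R34.7 [-5.502  0.14 ]
0.7275 213 420.09 171 R40 [-6.597  0.129] R34.7 [-5.719  0.136]
0.7275 214 419.95 167 R40 [-7.563  0.125] R34.7 [-6.842  0.132]
0.7275 215 419.45 123 R40 [-7.503  0.121] R34.7 [-6.772  0.128]
0.7275 216 418.72 41 R40 [-6.79   0.117] R34.7 [-5.942  0.124]
0.7275 217 419.27 37 R40 [-9.727  0.115] R34.7 [-9.356  0.121]
0.73 201 422.0 1 R40 [8.701 0.1
[... 585 characters left out ...]
7 130 R40 [-4.015  0.137] R34.7 [-2.743  0.144]
0.73 212 420.5 103 R40 [-2.88   0.133] R34.7 [-1.419  0.139]
0.73 213 420.09 171 R40 [-3.068  0.129] R34.7 [-1.639  0.135]
0.73 214 419.95 167 R40 [-4.041  0.125] R34.7 [-2.773  0.132]
0.73 215 419.45 123 R40 [-3.981  0.121] R34.7 [-2.703  0.128]
0.73 216 418.72 41 R40 [-3.262  0.117] R34.7 [-1.865  0.124]
0.73 217 419.27 37 R40 [-6.216  0.114] R34.7 [-5.306  0.121]
pinch [0.4895 0.0441 0.2773] rad 0.29847073336093755 ang 37.63742906509511 gy 0.006387233447624166 opening 0.016891667274215937
15.2833 [0.489  0.044  0.2586] yaw -86.05534226792966 z [-0.0258 -0.0012 -0.9997] f [-0.8881  0.8955 -4.6847] w 0.016891667274215937 J6 -19.646017170305843
```

View pics/r1.png

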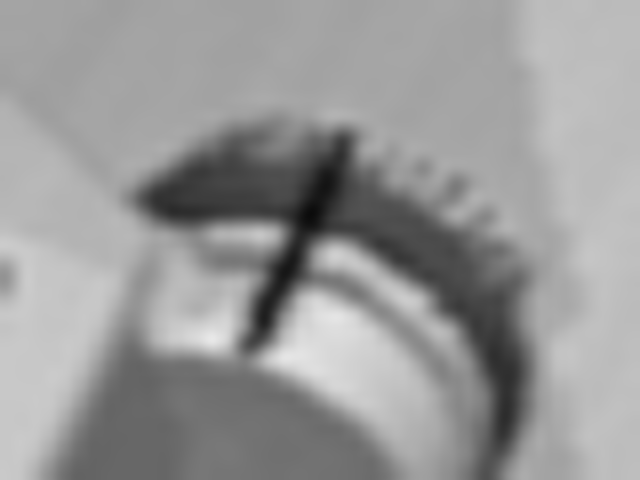

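The ribs agree within about 1° by every measure, the lid is steady and the grip is holding. Last, a check that nothing around the grill has moved, then hand in.

Run:
```python
from h import *
c=cap('scene','s14.png');d=cap('side','d14.png')
for n,k in(('scene',c),('side',d)):
    a=cv2.imread(f'pics/{n}0.png').astype(int);D=np.abs(a-k['img'][:,:,::-1]).max(2)
    R={'scene':{'bowl':(160,348,220,400),'canister':(243,345,290,405),'salt':(192,302,218,340)},'side':{'bowl':(355,340,420,392),'canister':(398,280,442,348),'salt':(310,318,336,362),'spatula':(200,252,282,310),'plate':(168,205,242,240)}}[n]
    for o,(x0,y0,x1,y1) in R.items(): print(n,o,(D[y0:y1,x0:x1]>45).mean().round(3))
```

```text
scene bowl 0.019
scene canister 0.0
scene salt 0.04
side bowl 0.004
side canister 0.0
side salt 0.084
side spatula 0.099
side plate 0.007
```

View pics/s14.png

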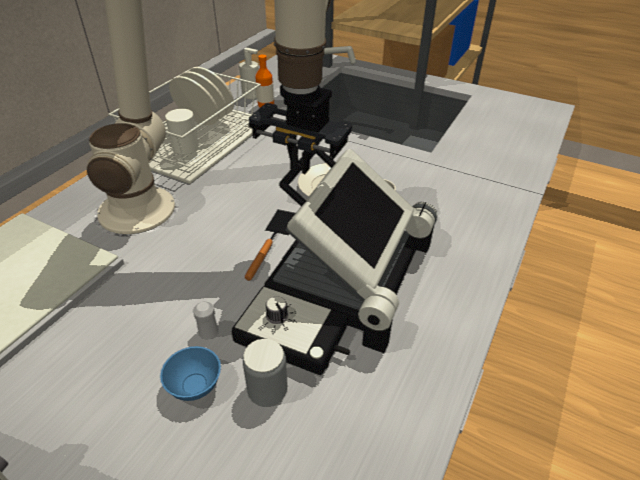

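```bash
python3 ang.py
```

```text
pinch [0.4896 0.0441 0.2773] rad 0.2984708881192401 ang 37.65355557955647 gy 0.00640244878450455 opening 0.017073959315854342
15.3833 [0.4891 0.0441 0.2586] yaw -86.05590875534658 z [-0.0256 -0.0012 -0.9997] f [-1.3099  0.3559 -4.8592] w 0.017073959315854342 J6 -19.64650486329175
```

```bash
python3 -c "
from station import workorder
print(workorder.finish_job())"
```

```text
the job is handed in; nothing more can be done
None
```

The grill is ready and handed in: the thermostat sleeve is at 4 and released, and the gripper is holding the lid up with its rib in line with the ring's rib.

- **Sleeve:** I turned it 108° clockwise from 1. After letting go, the pointer read -37.6° against the 4 tick at -36.2°.
- **Lid:** the arm held it still at the end, with about 5 N on the wrist and 17 mm finger opening on the 18 mm bar. The last check was at 15.4 s.
- **Alignment:** in the scene camera the two ribs look collinear.
    - The index ring measured 37–38° from close wrist-camera views.
    - The lid measured 36.5–37.6° from the arm's pose and from the lid's corners in the scene camera. The arm's figures depend on how far the bar sits below the grasp point.
    - Two readings of the ribs themselves disagreed in sign by about 1°, so I made no last correction. Expect them to be in line to about 1°.
- **Grip:** the bar seems to have slid a few millimetres in the pads while the lid turned. It had stopped by the last checks.
- **Surroundings:** the bystanders' positions look unchanged. The pixel differences near the salt and the spatula (4–10%) appear to be the arm's shadow. The mug was checked only by eye, and it is mostly hidden behind the lid in the last view.

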